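# Clear and peel off the top tray of a nested stack at the soldering bench

## Task

Two white-capped flux bottles were left standing in the top tray of the stack of nested blue trays: set each one upright in an empty cell of the plywood bottle crate, without dropping it. The empty top tray sticks in the tray below, so peel it off: pinch its rim at a corner and raise that corner first, by some three centimetres, while the opposite corner is still down in the stack, then lift the tray out and finish while still holding it up, steady and roughly level, a good ten centimetres above where it lay. Leave the other trays standing where they are and do not push the crate or the other things on the bench about.

Things in the scene. Friction and masses are not known exactly. Their poses are not given: they have to be found in the camera images.
- flux1_mid (a point): white-capped flux bottle, standing in one pocket (the tray's -x half) of the top tray: 30 ml amber glass bottle, 34 mm in diameter to 50 mm up, paper label, white screw cap 26 mm in diameter from 60 to 80 mm up, 80 mm tall in all, about 60 g. The point is on its axis, 40 mm above its underside; z up.
- flux2_mid (a point): the second white-capped flux bottle, in the other pocket (the tray's +x half), same shape as flux1
- crate: plywood bottle crate, 54 (x) by 254 (y) by 45 mm tall, loose, 0.7 kg, one row of five cells along its own y; each cell is 46 by 46 mm inside, floor 4 mm thick, walls 4 mm; cell centres at y = -100, -50, 0, +50 and +100 mm. Origin: centre of the underside, z up.
- stock1_mid (a point): black-capped bottle that already stands in the crate cell at y = -50 mm; same shape as flux1. Leave it there.
- stock2_mid (a point): black-capped bottle that already stands in the crate cell at y = +100 mm; same shape as flux1. Leave it there.
- tray_mid (a point): top tray, formed plastic, light blue, 0.18 kg, 200 (x) by 150 (y) by 40 mm tall; point at its centre, 20 mm above its underside; axes along its sides, z up. An upright rim band runs right round it, 10 mm thick, top 20 mm and underside 8 mm above this point, outer faces at x = +-100 and y = +-75 mm: this is what to pinch, one finger inside the tray and one outside.
- tray_c0 (a point): rim top of the top tray at its -x -y corner, in the middle of the 10 mm rim: 95, 70 and 20 mm (x, y, z) from tray_mid. Fingertips outside the rim must stay within 15 mm below its top, for the next tray's rim begins 18 mm below it.
- tray_c1 (a point): the same at its -x +y corner
- tray_c2 (a point): the same at its +x -y corner
- tray_c3 (a point): the same at its +x +y corner
- tray: the same top tray; origin at the centre of its underside, z up. Floor 4 mm thick, its underside 162 by 112 mm, clear inside 158 by 108 mm, parted into two pockets by a rib at x = 0 (5 mm thick, top 12 mm above the underside); a 14 mm cubic lug in each floor corner. Thin walls slope from the floor out to the rim.
- stack: four nested trays under the top one, loose, 0.8 kg, same outline, 94 mm tall; origin at the centre of the underside. The top tray's underside rests 72 mm above it. A sprung nib mid-side on each side grips the top tray: some 5 N to pull straight out, half at a corner; each frees after 10 mm of rise there. Side play 1.7 mm: a tilting tray shifts a few mm towards its raised corner.
- flux1: the first flux bottle; origin at the centre of its underside
- flux2: the second flux bottle; origin at the centre of its underside
- stock1: the first black-capped bottle; origin at the centre of its underside
- stock2: the second black-capped bottle; origin at the centre of its underside
- solder: bystander: reel of solder, 60 mm across, 42 mm tall, lying flat; origin under its centre
- cleaner: bystander: round tin of brass wool, 68 mm across, 40 mm tall; origin under its centre
- driver: bystander: green screwdriver lying flat, 180 mm long, origin under its middle
- cutters: bystander: blue-handled side cutters lying flat, about 120 mm long, origin at the pivot
Not all that is in view belongs to the job. Leave any green look-alike of the flux2 alone.

How it is judged:
On the way, in this order (a step that is already met when the one before it is completed fails the run):
1. both white-capped bottles stand upright in the crate, each down in a cell, let go (z of each of flux1_mid, flux2_mid in the frame of crate below 0.05 m and x of flux1_mid in the frame of crate between -0.014 and 0.014 m and y of flux1_mid in the frame of crate between -0.118 and 0.118 m and angle between each of flux1_mid, flux2_mid's own z axis and vertical below 0.15 rad and x of flux2_mid in the frame of crate between -0.014 and 0.014 m and y of flux2_mid in the frame of crate between -0.118 and 0.118 m and contact force between each of flux1, flux2 and the fingers below 0.1 N), for 0.2 s.
2. the top tray, held by the fingers, is tilted out of the nest by about 5 degrees or more (one side up) while at least one of its corners is still down in the stack (angle between tray_mid's own z axis and vertical above 0.09 rad and z of any of tray_c0, tray_c1, tray_c2, tray_c3 in the frame of stack below 0.12 m and contact force between tray and the fingers above 0.5 N), for 0.1 s.
At the end, for the whole second after the job is handed in: Fingers hold the top tray still, within 20 deg of level, 80 mm or more above where it lay, clear of stack, crate and bottles; the lower trays stand level within 30 mm of their start; both white-capped bottles stand upright (8 deg), let go, on the floor of crate cells (all of step 1 and z of tray_mid in the frame of stack above 0.172 m and height (world z) of tray_mid above 0.172 m and angle between tray_mid's own z axis and vertical below 0.35 rad and angle between the z axis of tray and the z axis of stack, either way round below 0.4 rad and contact force between tray and the fingers above 0.5 N and linear speed of each of tray, stack below 0.05 m/s and contact force between tray and stack below 0.1 N and contact force between tray and crate below 0.1 N and contact force between tray and flux1 below 0.1 N and contact force between tray and flux2 below 0.1 N and contact force between tray and stock1 below 0.1 N and contact force between tray and stock2 below 0.1 N and angle between stack's own z axis and vertical below 0.05 rad and distance of stack from where it was at the start of the episode below 0.03 m and height (world z) of stack below 0.004 m); the arm keeps its last pose, push and grip.
It fails at once if the lower trays are lifted, tipped or dragged (30 mm) (distance of stack from where it was at the start of the episode above 0.03 m or angle between stack's own z axis and vertical above 0.15 rad).
It fails at once if the crate is pushed about (30 mm) or tipped (distance of crate from where it was at the start of the episode above 0.03 m or angle between crate's own z axis and vertical above 0.2 rad).
It fails at once if a bottle is let fall rather than set down ((linear speed of flux1 above 0.65 m/s and contact force between flux1 and the fingers below 0.05 N) or (linear speed of flux2 above 0.65 m/s and contact force between flux2 and the fingers below 0.05 N)).
It fails at once if a bottle falls over (angle between any of flux1_mid, flux2_mid, stock1_mid, stock2_mid's own z axis and vertical above 0.8 rad).
It fails at once if a bystander is pushed about (30 mm) (distance of any of stock1_mid, stock2_mid, solder, cleaner, driver, cutters from where it was at the start of the episode above 0.03 m).
It also fails if it takes over 64 s, if anything falls off the work surface, if the arm or the gripper's body presses on something with over 40 N, if the wrist force passes 120 N, or if a joint passes its speed limit or range.

## Robot

A 6-joint arm with a two-finger parallel gripper is mounted at the origin on the work surface. World frame = base frame: x ahead of the robot, y to its left, z up, the work surface at z = 0. Lengths are in m, angles in rad, forces in N, time in s.
With the tool pointing down it reaches from about 0.25 to 0.8 m from the base axis. Payload 8.5 kg.
Tool frame: the origin (TCP) lies at the very end of the fingers, on their centre line; the grasp point (between the pads) lies env.tcp_to_grasp behind it (env.tcp_to_grasp is the distance from the TCP to the grasp point, in m); z points along the fingers, y is the direction in which the jaws open and shut (so a half turn about z gives the same grasp; the last joint's range is limited). The gripper opens to 85 mm and grips with 20 to 120 N. Pads are 22 mm wide; open, the fingers measure 114 mm over their backs; the gripper's body (76 mm by 85 mm) begins 54 mm behind the grasp point. The pads swing forward as they close: fully open they stand 13 mm farther back than shut.
Start: joints at [-1.244, 0.238, -0.013, 1.319, 0, 1.571], TCP at [0.169, -0.497, 0.208] pointing down, gripper open.
Joint ranges: [-2.66, 2.66], [-1.03, 1.9], [-1.14, 1.46], [-1.82, 2.27], [-1.45, 1.34], [-3.14, 3.14]. Speed limits (rad/s): [2.22, 2.22, 2.79, 3.14, 3.14, 3.14].

## Interface

Orientations are given as a rotation vector (axis times angle).
In Python, from plant import env gives the robot as it stands.
- The arm moves only by the tool play_rows, never from a script. Its argument "series" is a list of rows, each a list of 3 entries, a list of its own where there are three numbers: the opening in per cent of the stroke, from 0 (shut) to 100 (fully open), then the shift along the tool's x, y, z in mm, then the turn about the tool's z in rad. In form: [[hand, [tx, ty, tz], twist], ...]. A call has 1 to 12 rows; each row is the pose to reach, as a shift and turn from the pose commanded when the call began, along the tool's axes at that moment; what a row does not reach only later rows make up. A row lasts 1/10 s, in which the tool goes at most 50 mm and 8.59 degrees, less where a joint would pass 70% of its speed; a pose out of reach is approached as far as the arm can. A call with a gripper value outside its range is refused whole. The fingers move at their own pace and stop on an object; the grip force is fixed at half the most. Time passes only in rows, so rows that repeat a pose let the fingers close. It gives the time, the measured TCP pose, the force and the opening at its end, in the units of the state.
- env.get_state(): the state, without advancing time (a new reading comes with each control period).
- env.capture(name): name is "scene" or "top" or "wrist"; returns a dict with "pixels" (384x512x3 uint8, red, green, blue), "mtx" (3x3 intrinsics, pixels), "origin" and "attitude" of the camera in the world. Camera axes: x right, y down, z forward; pixel columns grow to the right and rows downward; lengths in m; the calibration is good to about 2 mm. A picture is of the moment at which its call begins. There is no depth.
- env.sign_off(): hands the job in, once; it reports no verdict.
Trained networks look in the newest picture that a camera, given by its name, has taken for a name from the list of things; names that differ only in an ending like _2 or _b are one class to them, and where a whole thing is asked for, a point or a joint stands for the part that bears it (a point fixed in the world has none). Each returns a list of dicts, best first, with "p" (0 to 1); they miss things now and then, are a little off and sometimes report something else, mostly with a low value. They report only what shows in the picture. A call takes as long as a camera call. They do not tell look-alikes from the thing itself.
- env.outline_of(camera, query): "region" (384x512 bool, what is visible of it) and "box" ([centre column, centre row, width, height] in pixels, round what is visible of it).
- env.pinpoint(camera, query): "at" ([row, column] in pixels: a listed point, or the origin of a listed thing).
The state is a dict: "time": time; "joints": joint angles; "dq": joint speeds; "joint_efforts": joint torques, N m; "ee_pos": TCP position; "ee_rot": TCP orientation; "ft_force": force on the tool from outside, world axes, zero at the start; "ft_torque": the same for the moment, N m; "gripper_width": opening from 0.0 (shut) to 1.0 (fully open).
Only numpy, scipy, OpenCV 4.12 (cv2) and the standard library are available. Lean on these libraries where they do the work, as an engineer would, in place of code of your own. Each camera call takes 0.05 s, during which the arm holds its last target.

## Working session

There is one attempt and no reset: what is moved stays moved. The work goes in short steps, Python scripts to look and compute and a tool call to move; the robot and the scene stay as the last step left them, time stands still between calls to the robot, and variables do not carry over. Pictures are saved under pics/ and viewed, and the job is handed in when it is done.

Besides the shell and the picture viewer there is one more tool, called after ">>>" as a command line: name --argument value ..., lists and objects as JSON in quotes. play_rows: Moves the arm, as the interface text tells. Its arguments: {"type":"object","properties":{"series":{"type":"array"}},"required":["series"]}

```bash
ls; mkdir -p pics
python3 - <<'E'
from plant import env
import cv2
print(env.get_state()); print(env.tcp_to_grasp)
for n in ("scene","top"):
    c=env.capture(n); cv2.imwrite(f"pics/{n}0.png",cv2.resize(c["pixels"][:,:,::-1],(800,600),interpolation=cv2.INTER_CUBIC))
    print(n,c["mtx"],c["origin"],c["attitude"])
E
```

```text
pics
{'time': 0.0, 'joints': array([-1.24402438e+00,  2.38759192e-01, -1.42587308e-02,  1.31921771e+00,
        8.76692612e-06,  1.57083179e+00]), 'dq': array([-5.62399523e-04, -1.10662689e-03, -5.39189998e-05, -5.28506154e-04,
       -2.15849998e-04,  1.17768754e-03]), 'joint_efforts': array([-8.98698054e-04, -5.38776577e+01,  3.46439373e+01,  1.82621431e-02,
       -7.45612169e-05, -2.33676707e-05]), 'ee_pos': array([ 0.16837331, -0.49678163,  0.20728724]), 'ee_rot': array([-3.09835990e+00, -5.10725305e-01,  3.54042449e-04]), 'ft_force': array([ 0.5838722 , -0.06555582,  0.69248522]), 'ft_torque': array([ 0.03420968,  0.01028718, -0.05436617]), 'gripper_width': 0.9976767739009595}
0.0187
scene [[476.33767614   0.         260.26151974]
 [  0.         476.33767614 191.60520258]
 [  0.           0.           1.        ]] [1.28340313 0.51224568 1.26359065] [-1.25028188 -2.42397245  0.80733168]
top [[443.32536252   0.         254.62443762]
 [  0.         443.32536252 193.99725009]
 [  0.           0.           1.        ]] [ 0.36308303 -0.00627602  1.85567168] [-2.14536231  2.1982915  -0.09435252]
```

View pics/scene0.png

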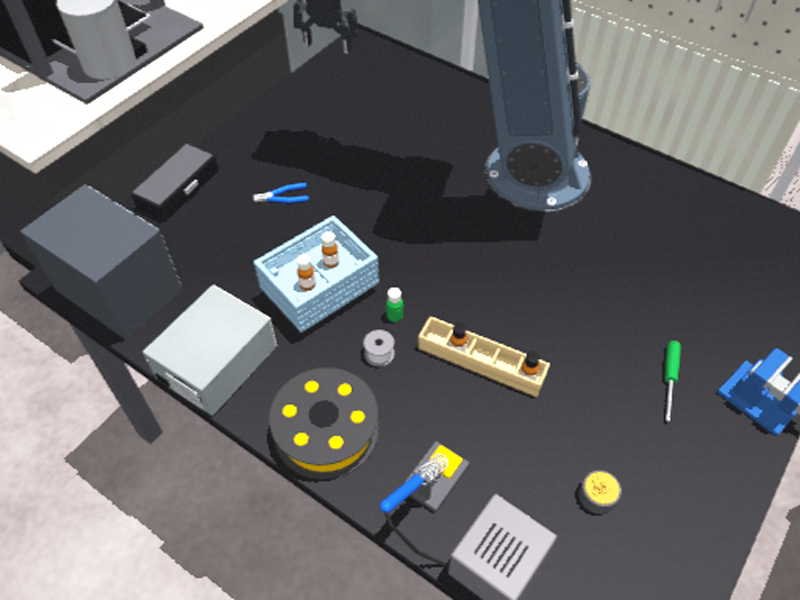

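View pics/top0.png

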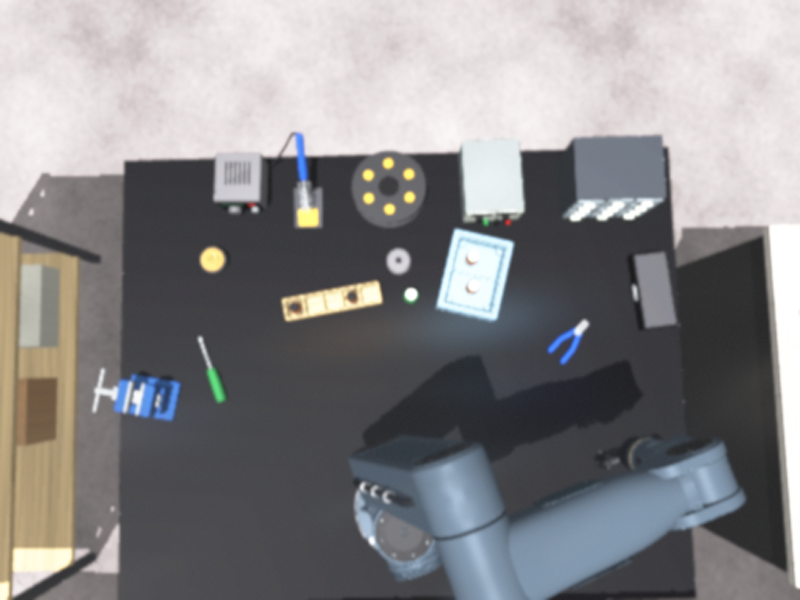

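The scene view shows white-capped amber bottles in the blue tray at (305,270) and (330,247). A green look-alike with a white cap stands on the bench at (394,303), which I'll leave alone. The crate is at (483,355), with black-capped bottles at (459,337) and (531,365). In the top view the flux caps are at (472,257) and (472,287), and the green one is at (410,295). Next I'll measure with both cameras.

```bash
cat > h.py <<'E'
import numpy as np, cv2
from scipy.spatial.transform import Rotation as R
from plant import env
def cap(n):
    c=env.capture(n); c["Rm"]=R.from_rotvec(c["attitude"]).as_matrix(); c["origin"]=np.array(c["origin"]); return c
def ray(c,rc):
    d=c["Rm"]@np.linalg.inv(c["mtx"])@np.array([rc[1],rc[0],1.]); return d/np.linalg.norm(d)
def atz(c,rc,z):
    d=ray(c,rc); return c["origin"]+d*(z-c["origin"][2])/d[2]
def proj(c,p):
    q=c["Rm"].T@(np.asarray(p)-c["origin"]); u=c["mtx"]@q; return u[1]/u[2],u[0]/u[2]
def tri(cs,rcs):
    A=0;b=0
    for c,r in zip(cs,rcs):
        d=ray(c,r);P=np.eye(3)-np.outer(d,d);A=A+P;b=b+P@c["origin"]
    return np.linalg.solve(A,b)
E
python3 - <<'E'
from h import *
np.set_printoptions(precision=4,suppress=True)
S=cap("scene");T=cap("top")
Z=dict(tray_c0=.112,tray_c1=.112,tray_c2=.112,tray_c3=.112,tray_mid=.092,stack=0,flux1_mid=.116,flux2_mid=.116,crate=0,stock1_mid=.044,stock2_mid=.044,solder=0,cleaner=0,driver=0,cutters=0)
for n,z in Z.items():
    s=env.pinpoint("scene",n);t=env.pinpoint("top",n)
    print(n,z)
    for k,c,l in (("S",S,s),("T",T,t)):
        for e in l[:3]: print("  ",k,round(e["p"],2),np.round(e["at"],1),atz(c,e["at"],z))
    if s and t: print("   tri",tri([S,T],[s[0]["at"],t[0]["at"]]))
im=np.hstack([cv2.resize(S["pixels"][130:260,150:360],(800,495),interpolation=cv2.INTER_CUBIC)])
cv2.imwrite("pics/crop1.png",im[:,:,::-1])
E
```

```text
tray_c0 0.112
   S 0.9 [140.  214.5] [ 0.4856 -0.2302  0.112 ]
   S 0.89 [193.9 189.3] [ 0.703  -0.1534  0.112 ]
   S 0.78 [165.2 239.7] [ 0.5242 -0.0977  0.112 ]
   T 0.84 [192.7 280.4] [ 0.5264 -0.1013  0.112 ]
   T 0.76 [146.7 291. ] [ 0.7095 -0.149   0.112 ]
   T 0.75 [202.8 318.2] [ 0.4828 -0.249   0.112 ]
   tri [ 0.54   -0.1267  0.2203]
tray_c1 0.112
   S 0.9 [140.  214.5] [ 0.4856 -0.2302  0.112 ]
   S 0.89 [193.9 189.3] [ 0.703  -0.1534  0.112 ]
   S 0.78 [165.2 239.7] [ 0.5242 -0.0977  0.112 ]
   T 0.84 [192.7 280.4] [ 0.5264 -0.1013  0.112 ]
   T 0.76 [146.7 291. ] [ 0.7095 -0.149   0.112 ]
   T 0.75 [202.8 318.2] [ 0.4828 -0.249   0.112 ]
   tri [ 0.54   -0.1267  0.2203]
tray_c2 0.112
   S 0.9 [140.  214.5] [ 0.4856 -0.2302  0.112 ]
   S 0.89 [193.9 189.3] [ 0.703  -0.1534  0.112 ]
   S 0.78 [165.2 239.7] [ 0.5242 -0.0977  0.112 ]
   T 0.84 [192.7 280.4] [ 0.5264 -0.1013  0.112 ]
   T 0.76 [146.7 291. ] [ 0.7095 -0.149   0.112 ]
   T 0.75 [202.8 318.2] [ 0.4828 -0.249   0.112 ]
   tri [ 0.54   -0.1267  0.2203]
tray_c3 0.112
   S 0.9 [140.  214.5] [ 0.4856 -0.2302  0.112 ]
[... 1444 characters left out ...]
.5242 0.2819 0.044 ]
   tri [0.5253 0.2795 0.0442]
solder 0
   S 0.71 [225.8 240.1] [ 0.6494 -0.0064  0.    ]
   S 0.31 [142.2 213.6] [ 0.4183 -0.2983  0.    ]
   T 0.71 [166.4 254.8] [ 0.6512 -0.0026  0.    ]
   tri [ 0.6511 -0.0035  0.0046]
cleaner 0
   S 0.95 [314.3 380. ] [0.6576 0.4861 0.    ]
   T 0.5 [164.1 139.9] [0.6732 0.4838 0.    ]
   tri [0.6687 0.4828 0.0185]
driver 0
   S 0.69 [244.9 424.4] [0.3764 0.4957 0.    ]
   T 0.63 [233.7 132.4] [0.3802 0.5153 0.    ]
   tri [0.383  0.5031 0.0153]
cutters 0
   S 0.8 [127.7 172.4] [ 0.45   -0.4673  0.    ]
   S 0.51 [173.6 197.9] [ 0.5634 -0.2506  0.    ]
   T 0.45 [208.9 367.5] [ 0.4599 -0.4696  0.    ]
   tri [ 0.4572 -0.4644  0.0084]
```

View pics/crop1.png

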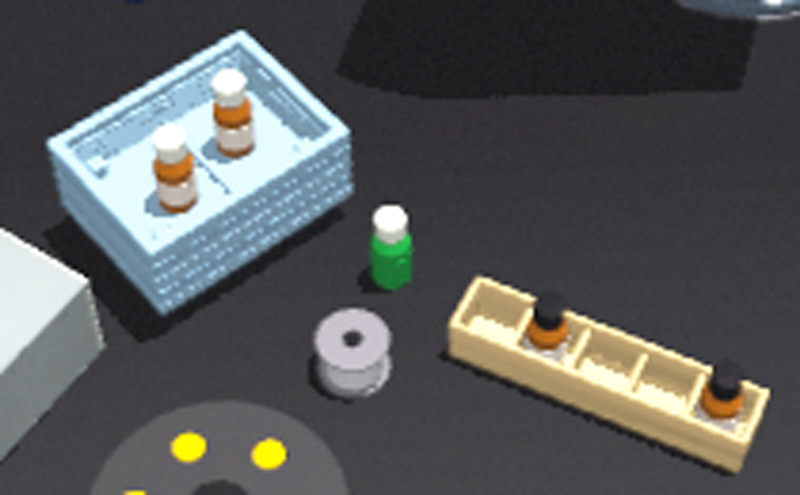

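The crop confirms it: the two white-capped amber bottles in the tray are the targets (172,165 and 232,110). The green one on the bench (390,245) is the look-alike, so it stays. Empty crate cells are the near end plus two in the middle. Now I'll refine the fits.

```bash
cat > fit.py <<'E'
from h import *
from scipy.optimize import least_squares
np.set_printoptions(precision=4,suppress=True)
def rect(x,y,a,pts):
    c,s=np.cos(a),np.sin(a); return np.array([[x+c*px-s*py,y+s*px+c*py,pz] for px,py,pz in pts])
def corners(names):
    out=[]
    for n,c in names:
        for e in env.pinpoint(n,"tray_c0"):
            if e["p"]>.4: out.append((n,e["at"],e["p"]))
    return out
E
python3 - <<'E'
from fit import *
S=cap("scene");T=cap("top");C=dict(scene=S,top=T)
obs=corners([("scene",S),("top",T)])
pts=[(sx*.095,sy*.07,.112) for sx in(-1,1) for sy in(-1,1)]
g=rect(.596,-.195,-.28,pts)
pairs=[]
for n,at,p in obs:
    d=[np.hypot(*(np.array(proj(C[n],q))-at)) for q in g]; k=int(np.argmin(d)); print(n,at,round(p,2),k,round(min(d),1))
    if min(d)<8: pairs.append((n,np.array(at),k))
f=lambda v:np.concatenate([np.array(proj(C[n],rect(*v,pts)[k]))-at for n,at,k in pairs])
r=least_squares(f,[.596,-.195,-.28],loss="soft_l1"); print("tray",r.x,np.round(r.fun,1)); print(rect(*r.x,pts))
def blob(c,mask,name,zs):
    n,l,st,ce=cv2.connectedComponentsWithStats(mask.astype(np.uint8))
    for i in range(1,n):
        if 6<st[i,4]<400: print(name,st[i],ce[i],atz(c,(ce[i][1],ce[i][0]),zs))
for n,c in C.items():
    hsv=cv2.cvtColor(c["pixels"],cv2.COLOR_RGB2HSV).astype(int)
    m=(hsv[...,1]<45)&(hsv[...,2]>185)
    w=np.zeros_like(m)
    if n=="scene": w[140:200,180:270]=1
    else: w[145:200,255:330]=1
    blob(c,m&w,n+" cap",.146 if n=="scene" else .156)
    cv2.imwrite(f"pics/m_{n}.png",np.hstack([c["pixels"][130:260,150:360][:,:,::-1] if n=="scene" else c["pixels"][140:215,170:335][:,:,::-1]]).repeat(4,0).repeat(4,1)[:600,:800])
    for q in ("flux1","stock1","crate","tray"):
        for e in env.outline_of(n,q)[:4]: print(n,q,round(e["p"],2),np.round(e["box"],1))
E
```

```text
scene [142.5, 212.6] 0.91 0 3.3
scene [164.7, 239.2] 0.85 1 0.4
scene [195.1, 189.1] 0.75 3 0.9
scene [168.9, 164.5] 0.7 2 2.4
top [202.0, 315.3] 0.84 0 0.5
top [147.9, 293.2] 0.77 3 1.1
top [155.4, 323.5] 0.62 2 3.0
top [193.4, 282.5] 0.55 1 2.1
tray [ 0.5973 -0.1929 -0.255 ] [-3.  -0.1 -0.2 -0.2  0.3  0.4 -1.  -0.6 -0.4 -0.3 -0.6 -2.1 -0.2  1.9
  0.1 -2.1]
[[ 0.4877 -0.2367  0.112 ]
 [ 0.5231 -0.1012  0.112 ]
 [ 0.6716 -0.2846  0.112 ]
 [ 0.7069 -0.1492  0.112 ]]
scene cap [248 184   9  10  64] [252.2188 187.9375] [0.5954 0.003  0.146 ]
scene flux1 0.64 [211.5 159.9   8.   25.9]
scene flux1 0.45 [251.8 195.1  11.3  21.1]
scene stock1 0.56 [340.2 235.2  14.9  16.4]
scene stock1 0.48 [292.6 216.7   7.4  18. ]
scene stock1 0.23 [309.8 229.1  82.8  47.5]
scene crate 0.74 [311.8 228.9  82.   48.4]
scene crate 0.68 [203.  167.1  78.6  55.1]
scene tray 0.75 [202.8 168.8  80.2  55.7]
scene tray 0.72 [294.8 215.    9.   11.6]
scene tray 0.53 [201.3 188.8  73.7  42.2]
top cap [255 160   7  14  69] [257.6522 166.6377] [ 0.6258 -0.0139  0.156 ]
top cap [259 184   8   8  51] [262.6863 187.7843] [ 0.543  -0.0313  0.156 ]
top flux1 0.54 [300.7 163.8   7.6  12.7]
top flux1 0.51 [303.5 183.8   8.    7.4]
top stock1 0.74 [301.8 175.6  46.   60.3]
top stock1 0.57 [188.6 196.9   5.3   5.1]
top crate 0.91 [214.1 193.3  63.1  24.3]
top crate 0.43 [226.3 190.1   9.6  13.2]
top tray 0.9 [303.6 176.2  50.9  55.3]
```

View pics/m_top.png

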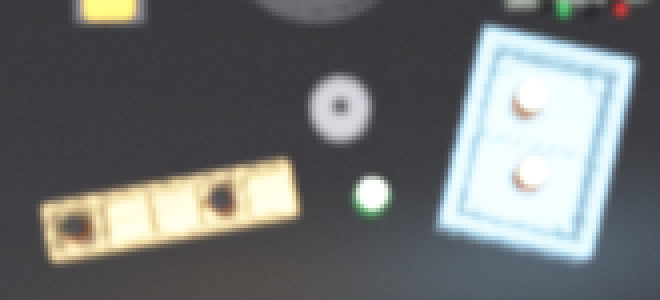

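Run:
```python
from fit import *
S=cap("scene");T=cap("top")
for a,b in (((182.5,303),(152.3,210.1)),((164.2,303),(167.5,194.6))):
    print(atz(T,a,.156),atz(S,b,.146),tri([T,S],[a,b]))
# crate corners rim z .045 : crop px/4
for q in ((41,203),(288,157),(299,216),(55,263)): print("crate rim",atz(T,(140+q[1]/4,170+q[0]/4),.045))
for q in ((476,278),(768,388),(740,440),(452,325)): print("crate rim S",atz(S,(130+q[1]/3.81,150+q[0]/3.81),.045))
for q in ((548,302),(725,371)): print("stock cap S",atz(S,(130+q[1]/3.81,150+q[0]/3.81),.080))
st=env.get_state();print(R.from_rotvec(st["ee_rot"]).as_matrix())
```

```text
[ 0.5596 -0.1872  0.156 ] [ 0.5582 -0.1866  0.146 ] [ 0.5598 -0.187   0.1475]
[ 0.6309 -0.1896  0.156 ] [ 0.634 -0.186  0.146] [ 0.6323 -0.19    0.1419]
crate rim [0.5509 0.306  0.045 ]
crate rim [0.5922 0.0513 0.045 ]
crate rim [0.5309 0.0413 0.045 ]
crate rim [0.4888 0.2922 0.045 ]
crate rim S [0.5399 0.0501 0.045 ]
crate rim S [0.494  0.2985 0.045 ]
crate rim S [0.5485 0.3038 0.045 ]
crate rim S [0.5899 0.0607 0.045 ]
stock cap S [0.5473 0.1232 0.08  ]
stock cap S [0.5223 0.27   0.08  ]
[[ 0.9471  0.321  -0.    ]
 [ 0.321  -0.9471  0.0001]
 [ 0.     -0.0001 -1.    ]]
```

>>> play_rows --series '[[60,[20,-7,-30],-0.1],[60,[60,-20,-53],-0.23],[60,[100,-36,-53],-0.36],[60,[145,-52,-53],-0.5],[60,[190,-68,-53],-0.64],[60,[235,-84,-53],-0.78],[60,[280,-100,-53],-0.92],[60,[325,-116,-53],-1.06],[60,[370,-132,-53],-1.2],[60,[410,-147,-53],-1.33],[60,[445,-160,-53],-1.405],[60,[470,-168,-53],-1.405]]'

```text
time: 3.6
ee_pos: [0.5614, -0.1852, 0.2606]
ee_rot: [-2.03, -2.397, -0.0]
ft_force: [-0.2, -0.4, 0.3]
gripper_width: 0.6
```

```bash
cat >> h.py <<'E'
def delta(p,yaw,tol=None):
    s=env.get_state(); M=R.from_rotvec(s["ee_rot"]).as_matrix()
    d=np.asarray(p)-s["ee_pos"]; y=np.arctan2(M[1,0],M[0,0])
    t=(yaw-y+np.pi)%(2*np.pi)-np.pi
    print("t",round(s["time"],2),"pos",np.round(s["ee_pos"],4),"yaw",round(y,3),"tilt z",np.round(M[:,2],4),"w",round(s["gripper_width"],3),"F",np.round(s["ft_force"],1))
    print("  shift mm",np.round(M.T@d*1e3,1),"twist",round(-t,3))
E
python3 - <<'E'
from fit import *
W=cap("wrist"); delta((.559,-.187,.26),1.732)
print(W["origin"],W["Rm"])
cv2.imwrite("pics/w1.png",cv2.resize(W["pixels"][:,:,::-1],(800,600)))
for q in ("flux1_mid","tray_c0"):
  for e in env.pinpoint("wrist",q): print(q,e["at"],round(e["p"],2),atz(W,e["at"],.116 if q[0]=="f" else .112))
for e in env.outline_of("wrist","flux1"): print(e["box"],e["p"])
E
```

```text
t 3.65 pos [ 0.5637 -0.1836  0.26  ] yaw 1.735 tilt z [ 0.0008  0.0014 -1.    ] w 0.599 F [ 1.   2.2 -1. ]
  shift mm [-2.5 -5.2  0. ] twist 0.003
[ 0.5499 -0.121   0.4268] [[ 0.9861  0.1609  0.0421]
 [ 0.1663 -0.952  -0.2569]
 [-0.0012  0.2603 -0.9655]]
flux1_mid [180.2, 253.5] 0.85 [ 0.5605 -0.1891  0.116 ]
tray_c0 [208.2, 184.2] 0.92 [ 0.4854 -0.2371  0.112 ]
tray_c0 [96.0, 232.0] 0.88 [ 0.5228 -0.1033  0.112 ]
tray_c0 [166.7, 382.9] 0.69 [ 0.703  -0.1501  0.112 ]
[266.9, 45.6, 26.8, 44.7] 0.98
[255.8, 178.9, 25.1, 44.5] 0.64
[315.6, 192.3, 40.9, 43.2] 0.56
```

View pics/w1.png

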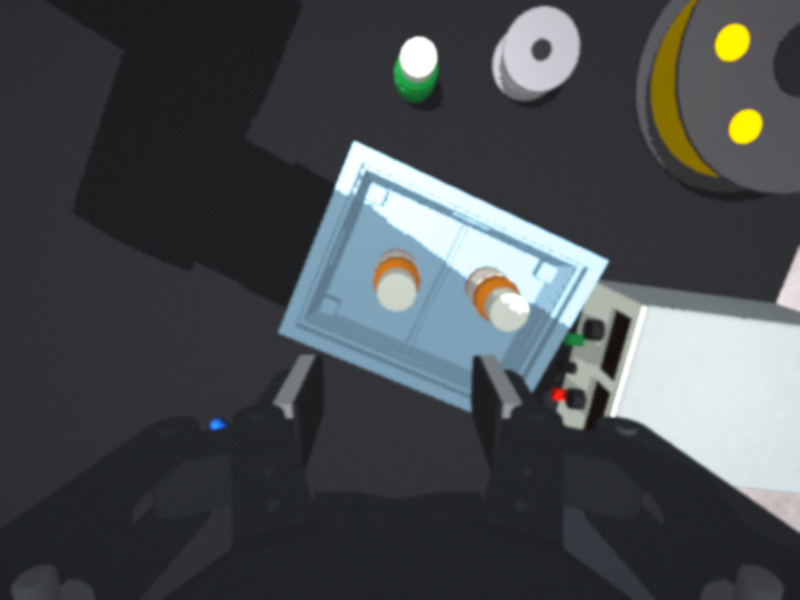

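Run:
```python
from fit import *
W=cap("wrist"); delta((.559,-.187,.26),1.732)
g=cv2.cvtColor(W["pixels"],cv2.COLOR_RGB2HSV).astype(int)
m=((g[...,1]<40)&(g[...,2]>140)); m[:150]=0;m[225:]=0;m[:,:230]=0;m[:,345:]=0
n,l,st,ce=cv2.connectedComponentsWithStats(m.astype(np.uint8))
for i in range(1,n):
    if st[i,4]>60: print(st[i],ce[i],atz(W,ce[i][::-1],.156))
print(atz(W,(186.2,253.4),.156),atz(W,(199,323.2),.156))
```

```text
t 3.85 pos [ 0.5592 -0.1874  0.2607] yaw 1.732 tilt z [-0.0007  0.     -1.    ] w 0.599 F [-1.2 -0.4 -0.4]
  shift mm [ 0.4 -0.2  0.7] twist -0.0
[264 150  30  16 242] [280.595  154.7851] [ 0.5792 -0.1529  0.156 ]
[ 288  150   57   61 1973] [319.7988 176.3502] [ 0.6213 -0.1675  0.156 ]
[241 158  30  19 108] [255.8981 163.0741] [ 0.5569 -0.1648  0.156 ]
[241 171  30  27 555] [255.4991 184.3333] [ 0.5601 -0.1858  0.156 ]
[ 0.5583 -0.1881  0.156 ] [ 0.6298 -0.1897  0.156 ]
```

>>> play_rows --series '[[60,[0,0,40],0],[60,[0,0,80],0],[60,[0,0,110],0],[60,[0,0,126],0],[60,[0,0,132],0],[60,[0,0,132],0],[15,[0,0,132],0],[15,[0,0,132],0],[15,[0,0,132],0],[15,[0,0,132],0],[15,[0,0,132],0],[15,[0,0,132],0]]'

```text
time: 5.05
ee_pos: [0.5607, -0.1875, 0.1306]
ee_rot: [2.034, 2.391, 0.002]
ft_force: [0.3, -0.6, 6.6]
gripper_width: 0.246
```

Run:
```python
from fit import *
W=cap("wrist"); delta((.559,-.187,.26),1.732)
cv2.imwrite("pics/w2.png",cv2.resize(W["pixels"][:,:,::-1],(640,480)))
```

```text
t 5.1 pos [ 0.5607 -0.1875  0.1305] yaw 1.732 tilt z [ 0.0028 -0.001  -1.    ] w 0.244 F [-0.6 -0.9  6.4]
  shift mm [   0.6   -1.3 -129.5] twist -0.0
```

View pics/w2.png

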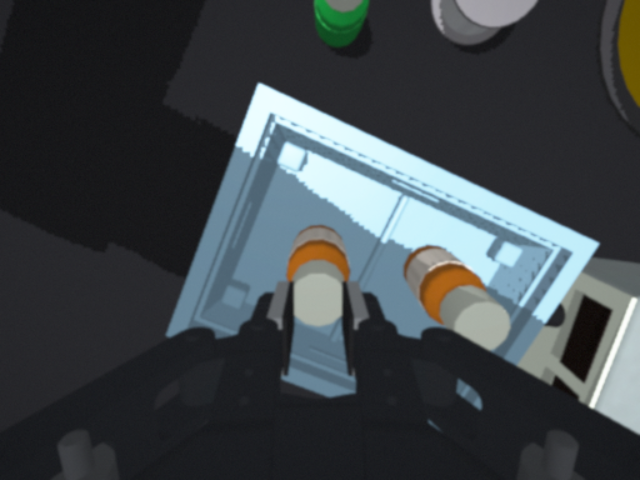

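>>> play_rows --series '[[15,[0,0,-4],0],[15,[0,0,-12],0],[15,[0,0,-20],0],[15,[0,0,-20],0]]'

```text
time: 5.5
ee_pos: [0.5605, -0.1874, 0.1505]
ee_rot: [2.034, 2.391, 0.001]
ft_force: [-0.0, 0.4, -0.0]
gripper_width: 0.245
```

Run:
```python
from fit import *
W=cap("wrist"); S=cap("scene");delta((.559,-.187,.26),1.732)
cv2.imwrite("pics/w3.png",np.hstack([W["pixels"][100:300,150:450],cv2.resize(S["pixels"][110:210,150:300],(300,200))])[:,:,::-1])
```

```text
t 5.6 pos [ 0.5599 -0.1872  0.1492] yaw 1.732 tilt z [ 0.0005 -0.0001 -1.    ] w 0.245 F [-0.3  0.1 -0.5]
  shift mm [   0.4   -0.8 -110.8] twist -0.0
```

View pics/w3.png

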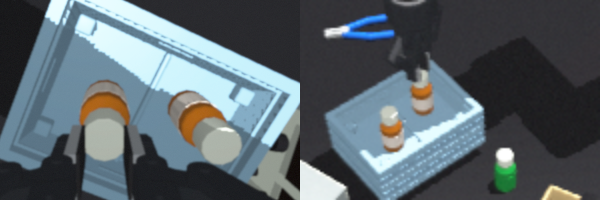

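>>> play_rows --series '[[15,[0,0,-30],0],[15,[0,0,-65],0],[15,[20,2,-81],0],[15,[55,6,-81],0],[15,[95,10,-81],0],[15,[140,15,-81],0],[15,[185,20,-81],0],[15,[230,25,-81],0],[15,[275,30,-81],0],[15,[315,35,-81],0],[15,[345,38,-81],0],[15,[362,39,-81],0]]'

```text
time: 6.8
ee_pos: [0.5397, 0.1786, 0.2295]
ee_rot: [-2.033, -2.395, 0.0]
ft_force: [-0.9, 0.1, -0.6]
gripper_width: 0.244
```

>>> play_rows --series '[[15,[0,0,0],0],[15,[0,0,0],0]]'

```text
time: 7.0
ee_pos: [0.5401, 0.1759, 0.2297]
ee_rot: [-2.035, -2.393, 0.001]
ft_force: [-0.6, -0.5, -0.3]
gripper_width: 0.24
```

Run:
```python
from fit import *
W=cap("wrist"); T=cap("top");delta((.541,.177,.23),1.732)
np.savez("wc.npz",**{k:W[k] for k in("mtx","origin","Rm")})
cv2.imwrite("pics/w4.png",cv2.resize(W["pixels"],(800,600))[:,:,::-1])
```

```text
t 7.1 pos [0.5403 0.1752 0.2299] yaw 1.731 tilt z [-0.0002 -0.0003 -1.    ] w 0.239 F [ 0.4  0.  -0.1]
  shift mm [ 1.7  1.  -0.1] twist -0.001
```

View pics/w4.png

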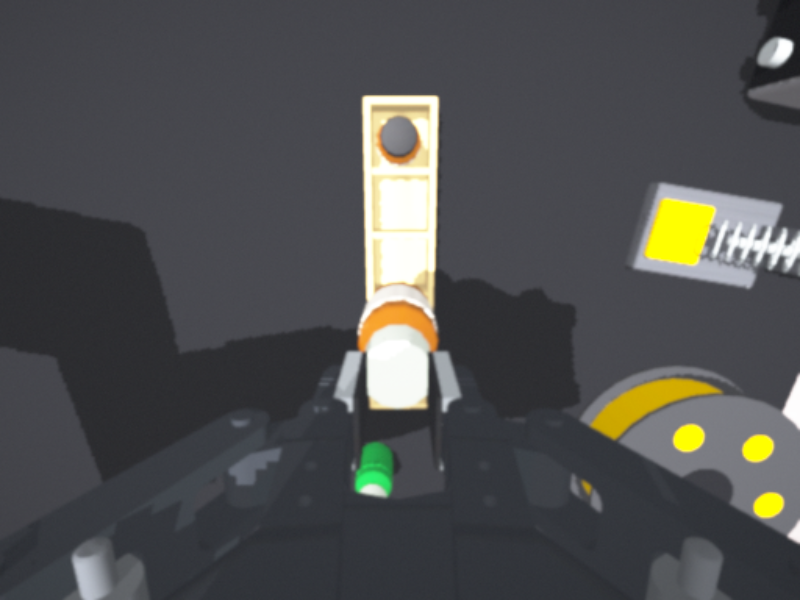

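Run:
```python
from fit import *
z=np.load("wc.npz");W={k:z[k] for k in z}
P=lambda x,y:atz(W,(y*.64,x*.64),.045)
a=P(363,97);b=P(438,97);d1=P(400.5,171);d2=P(400.5,233)
print(a,b,np.linalg.norm(a-b)); print(d1,d2,np.linalg.norm(d1-d2))
e=(a+b)/2
u=(e-d2)[:2];u/=np.linalg.norm(u);print("yaw",np.degrees(np.arctan2(-u[0],u[1])),np.linalg.norm(e-d2))
c=e[:2]-.127*u; print("c",c, d2[:2]-.025*u, d1[:2]-.075*u)
for k in(-.1,0,.05):print(k,c+k*u)
```

```text
[0.4937 0.2966 0.045 ] [0.5484 0.3056 0.045 ] 0.055347163092623934
[0.5297 0.2494 0.045 ] [0.5375 0.2027 0.045 ] 0.04740544223502029
yaw 9.471609369720857 0.09975955880423959
c [0.542  0.1758] [0.5416 0.178 ] [0.542  0.1755]
-0.1 [0.5584 0.0772]
0 [0.542  0.1758]
0.05 [0.5337 0.2251]
```

>>> play_rows --series '[[15,[1,1.5,20],0],[15,[1,1.5,55],0],[15,[1,1.5,90],0],[15,[1,1.5,120],0],[15,[1,1.5,142],0],[15,[1,1.5,154],0],[15,[1,1.5,161],0],[15,[1,1.5,165],0],[15,[1,1.5,168],0],[15,[1,1.5,169],0]]'

```text
time: 8.1
ee_pos: [0.542, 0.1777, 0.0615]
ee_rot: [2.035, 2.392, 0.002]
ft_force: [0.3, -0.6, -0.1]
gripper_width: 0.243
```

Run:
```python
from fit import *
W=cap("wrist");S=cap("scene");delta((.5418,.1764,.0585),1.732)
cv2.imwrite("pics/w5.png",np.hstack([W["pixels"][100:300,150:450],cv2.resize(S["pixels"][180:280,240:390],(300,200))])[:,:,::-1])
```

```text
t 8.2 pos [0.5418 0.1777 0.0614] yaw 1.732 tilt z [ 0.0008  0.0003 -1.    ] w 0.242 F [ 0.3 -0.6 -0.7]
  shift mm [-1.3 -0.2  2.9] twist -0.0
```

View pics/w5.png

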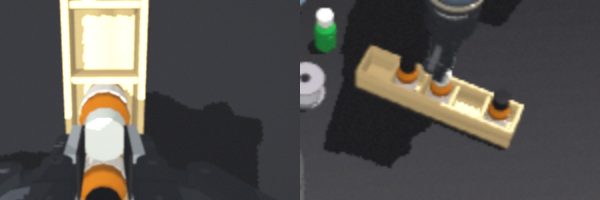

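Inside the cell; creep down to contact.

>>> play_rows --series '[[15,[-1,0,1.5],0],[15,[-1,0,2.5],0],[15,[-1,0,3.5],0],[15,[-1,0,3.5],0],[15,[-1,0,3.5],0]]'

```text
time: 8.7
ee_pos: [0.5423, 0.1768, 0.0582]
ee_rot: [2.035, 2.392, 0.002]
ft_force: [-0.5, -0.8, 5.6]
gripper_width: 0.246
```

>>> play_rows --series '[[35,[0,0,-1],0],[55,[0,0,-1],0],[55,[0,0,-1],0],[55,[0,0,-3],0],[55,[0,0,-15],0],[55,[0,0,-45],0],[55,[0,0,-90],0],[55,[0,0,-130],0],[55,[0,0,-165],0],[55,[0,0,-170],0]]'

```text
time: 9.7
ee_pos: [0.5434, 0.1772, 0.233]
ee_rot: [2.033, 2.39, 0.01]
ft_force: [0.2, -0.1, -0.3]
gripper_width: 0.549
```

Run:
```python
from fit import *
W=cap("wrist");S=cap("scene");delta((.632,-.189,.23),1.732)
cv2.imwrite("pics/w6.png",np.hstack([W["pixels"][100:300,150:450],cv2.resize(S["pixels"][180:280,240:390],(300,200))])[:,:,::-1])
```

```text
t 9.8 pos [0.5423 0.1768 0.2292] yaw 1.732 tilt z [ 0.0029  0.0011 -1.    ] w 0.546 F [-0.6  0.1 -0.3]
  shift mm [-375.5   29.9   -0.9] twist -0.0
```

View pics/w6.png

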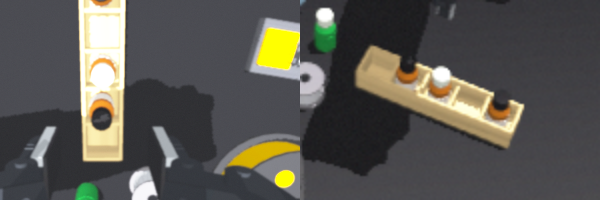

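The first bottle stands in the middle cell, white cap at (440,75) of the right half. Now the second.

>>> play_rows --series '[[55,[-25,2,0],0],[55,[-65,5,0],0],[55,[-110,9,0],0],[55,[-155,12,0],0],[55,[-200,16,0],0],[55,[-245,20,0],0],[55,[-290,23,0],0],[55,[-330,26,0],0],[55,[-360,29,0],0],[55,[-375,30,0],0],[55,[-375,30,0],0],[55,[-375,30,0],0]]'

```text
time: 11.0
ee_pos: [0.6309, -0.188, 0.2266]
ee_rot: [-2.035, -2.391, 0.0]
ft_force: [0.4, 0.7, 0.3]
gripper_width: 0.551
```

Run:
```python
from fit import *
W=cap("wrist");delta((.632,-.189,.13),1.732)
np.savez("wc.npz",**{k:W[k] for k in("mtx","origin","Rm")})
cv2.imwrite("pics/w7.png",cv2.resize(W["pixels"],(800,600))[:,:,::-1])
```

```text
t 11.05 pos [ 0.631  -0.1875  0.2269] yaw 1.733 tilt z [-0.0011  0.0008 -1.    ] w 0.551 F [-0.3 -0.4 -0.4]
  shift mm [-1.7  0.8 96.9] twist 0.001
```

View pics/w7.png

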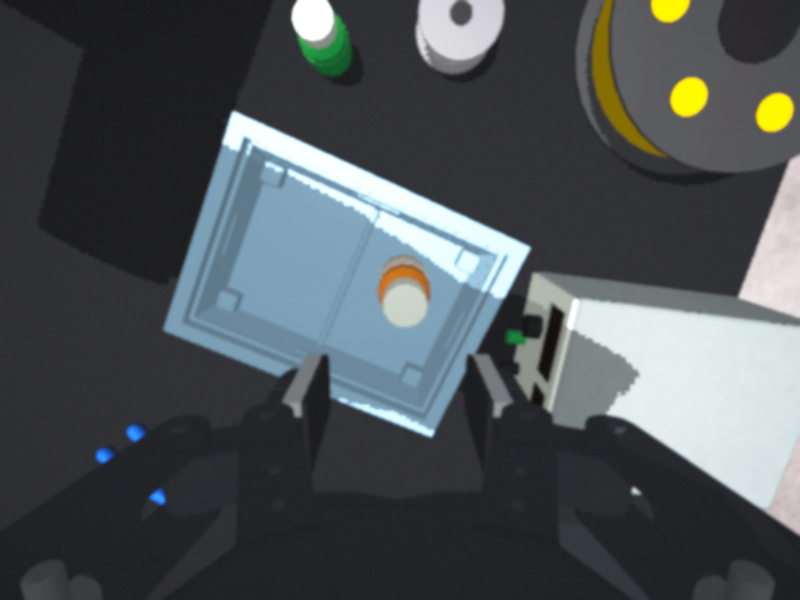

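Run:
```python
from fit import *
z=np.load("wc.npz");W={k:z[k] for k in z}
P=lambda x,y,h:atz(W,(y*.64,x*.64),h)
print("cap",P(405,305,.156))
ob=[(164,329),(233,112),(432,436),(530,245)]
pts=[(sx*.1,sy*.075,.112) for sx in(-1,1) for sy in(-1,1)]
f=lambda v:np.concatenate([np.array(proj(W,q))-np.array([o[1],o[0]])*.64 for q,o in zip(rect(*v,pts),ob)])
r=least_squares(f,[.597,-.193,-.255]);print(r.x,np.round(r.fun,1))
for o in ob: print(P(*o,.112))
print("pinch",rect(*r.x,[(-.07,-.07,.112)]))
```

```text
cap [ 0.6345 -0.1882  0.156 ]
[ 0.5945 -0.196  -0.2499] [ 0.6  0.1 -0.5 -0.  -0.6 -0.   0.5 -0. ]
[ 0.479  -0.2433  0.112 ]
[ 0.5162 -0.099   0.112 ]
[ 0.673  -0.2941  0.112 ]
[ 0.7098 -0.1476  0.112 ]
pinch [[ 0.5093 -0.2465  0.112 ]]
```

>>> play_rows --series '[[55,[-1.4,2.3,30],0],[55,[-1.4,2.3,65],0],[55,[-1.4,2.3,86],0],[55,[-1.4,2.3,96],0],[55,[-1.4,2.3,96],0],[15,[-1.4,2.3,96],0],[15,[-1.4,2.3,96],0],[15,[-1.4,2.3,96],0],[15,[-1.4,2.3,96],0],[15,[-1.4,2.3,96],0]]'

```text
time: 12.05
ee_pos: [0.6347, -0.1902, 0.134]
ee_rot: [2.034, 2.39, 0.002]
ft_force: [-1.8, -0.1, 7.4]
gripper_width: 0.151
```

>>> play_rows --series '[[15,[0,0,-4],0],[15,[0,0,-12],0],[15,[0,0,-20],0],[15,[0,0,-20],0]]'

```text
time: 12.45
ee_pos: [0.6347, -0.19, 0.1532]
ee_rot: [2.034, 2.391, 0.002]
ft_force: [-0.2, -0.3, -0.1]
gripper_width: 0.147
```

Run:
```python
from fit import *
W=cap("wrist"); S=cap("scene");delta((.5584,.0775,.225),1.732)
cv2.imwrite("pics/w8.png",np.hstack([W["pixels"][100:300,150:450],cv2.resize(S["pixels"][110:210,150:300],(300,200))])[:,:,::-1])
```

```text
t 12.55 pos [ 0.6341 -0.1898  0.1517] yaw 1.732 tilt z [ 0.0006 -0.     -1.    ] w 0.15 F [ 0.   0.4 -0.5]
  shift mm [275.9 -31.9 -73.3] twist -0.0
```

View pics/w8.png

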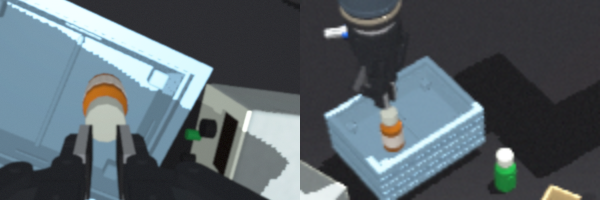

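Run:
```python
from fit import *
W=cap("wrist"); S=cap("scene")
np.savez("wc.npz",**{k:W[k] for k in("mtx","origin","Rm")})
s=env.get_state();print(proj(W,s["ee_pos"]),proj(S,s["ee_pos"]))
cv2.imwrite("pics/w9.png",np.hstack([cv2.resize(W["pixels"][130:280,190:340],(400,400),interpolation=2),cv2.resize(S["pixels"][120:210,150:240],(400,400),interpolation=2)])[:,:,::-1])
for q in ("scene","wrist"): print([(np.round(e["at"],1),round(e["p"],2)) for e in env.pinpoint(q,"flux2_mid")])
```

```text
(np.float64(223.238534067016), np.float64(254.69234193802623)) (np.float64(165.84433616909217), np.float64(193.560547057353))
[(array([194.6, 252.3]), 0.63), (array([171.9, 196.6]), 0.57)]
[(array([204.8, 255.4]), 0.81)]
```

View pics/w9.png

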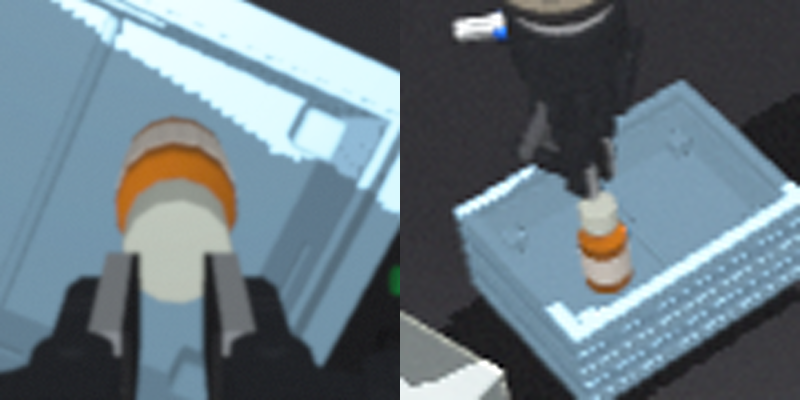

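>>> play_rows --series '[[15,[0,0,-3],0],[15,[0,0,-10],0],[20,[0,0,-30],0],[40,[0,0,-55],0],[55,[0,0,-75],0],[55,[0,0,-75],0],[55,[0,0,-75],0]]'

```text
time: 13.45
ee_pos: [0.6341, -0.1898, 0.2268]
ee_rot: [2.035, 2.392, 0.001]
ft_force: [0.0, 0.2, 0.6]
gripper_width: 0.549
```

Run:
```python
from fit import *
W=cap("wrist"); S=cap("scene")
for n,c in(("W",W),("S",S)):np.savez("c%s.npz"%n,**{k:c[k] for k in("mtx","origin","Rm")})
delta((.6335,-.1885,.13),1.732)
cv2.imwrite("pics/w10.png",np.hstack([cv2.resize(W["pixels"][130:280,190:340],(400,400),interpolation=2),cv2.resize(S["pixels"][120:210,150:240],(400,400),interpolation=2)])[:,:,::-1])
```

```text
t 13.55 pos [ 0.6335 -0.1896  0.2255] yaw 1.732 tilt z [-0.0013  0.0004 -1.    ] w 0.55 F [ 0.1  0.2 -0.4]
  shift mm [ 1.1  0.3 95.5] twist -0.0
```

View pics/w10.png

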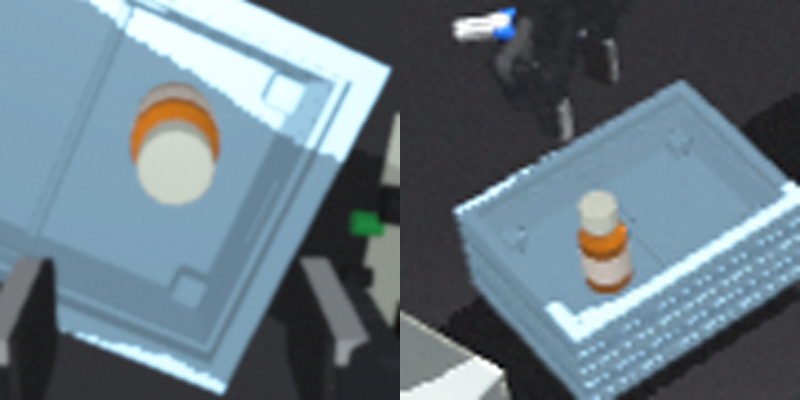

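Run:
```python
from fit import *
C=[{k:z[k] for k in z} for z in (np.load("cW.npz"),np.load("cS.npz"))]
print(atz(C[0],(191.9,256),.156),atz(C[1],(165.5,194.6),.156),tri(C,[(191.9,256),(165.5,194.6)]))
print(proj(C[0],(.6335,-.1896,.2255)))
for y in(-.19,-.17): 
  for z in(.156,.136,.076): print(y,z,proj(C[0],(.634,y,z)),proj(C[1],(.634,y,z)))
```

```text
[ 0.6347 -0.1876  0.156 ] [ 0.6337 -0.1849  0.156 ] [ 0.634  -0.1864  0.1557]
(np.float64(222.64047722205527), np.float64(254.33835089577488))
-0.19 0.156 (np.float64(194.35631453951677), np.float64(254.7490586463051)) (np.float64(164.80327909205383), np.float64(193.25477875887015))
-0.19 0.136 (np.float64(188.73346053896654), np.float64(254.69863638117195)) (np.float64(169.01545178006518), np.float64(193.95053888585193))
-0.19 0.076 (np.float64(175.89686885723717), np.float64(254.5835257933604)) (np.float64(181.11762172858127), np.float64(195.9495564769637))
-0.17 0.156 (np.float64(172.2433692002574), np.float64(258.5313614005031)) (np.float64(167.7477568096506), np.float64(198.33175444318172))
-0.17 0.136 (np.float64(168.1509847953058), np.float64(258.19910181485585)) (np.float64(171.94755920244512), np.float64(198.97511495405976))
-0.17 0.076 (np.float64(158.85591047262852), np.float64(257.44443723855755)) (np.float64(184.01174713001396), np.float64(200.82320716947595))
```

The second bottle wasn't gripped: the pads slid off over the cap's top edge. It still stands undisturbed at (0.634,-0.187), with its top at 0.156. I'll retry 5 mm deeper with a fully commanded close.

>>> play_rows --series '[[55,[2.3,1,30],0],[55,[2.3,1,65],0],[55,[2.3,1,88],0],[55,[2.3,1,98],0],[55,[2.3,1,100],0],[55,[2.3,1,100],0],[5,[2.3,1,100],0],[5,[2.3,1,100],0],[5,[2.3,1,100],0],[5,[2.3,1,100],0],[5,[2.3,1,100],0],[5,[2.3,1,100],0]]'

```text
time: 14.75
ee_pos: [0.6353, -0.1875, 0.1281]
ee_rot: [2.034, 2.391, 0.002]
ft_force: [-0.9, 0.6, 5.6]
gripper_width: 0.254
```

>>> play_rows --series '[[5,[0,0,-4],0],[5,[0,0,-12],0],[5,[0,0,-20],0],[5,[0,0,-20],0]]'

```text
time: 15.15
ee_pos: [0.6352, -0.1876, 0.1481]
ee_rot: [2.034, 2.391, 0.002]
ft_force: [0.3, -0.5, -0.7]
gripper_width: 0.256
```

Run:
```python
from fit import *
W=cap("wrist"); S=cap("scene")
delta((.5582,.0775,.22),1.732)
cv2.imwrite("pics/w11.png",np.hstack([cv2.resize(W["pixels"][130:280,190:340],(400,400),interpolation=2),cv2.resize(S["pixels"][120:210,150:240],(400,400),interpolation=2)])[:,:,::-1])
```

```text
t 15.25 pos [ 0.6347 -0.1874  0.1467] yaw 1.732 tilt z [ 0.0006 -0.0001 -1.    ] w 0.254 F [ 0.4  0.4 -1.1]
  shift mm [273.7 -33.  -73.3] twist -0.0
```

View pics/w11.png

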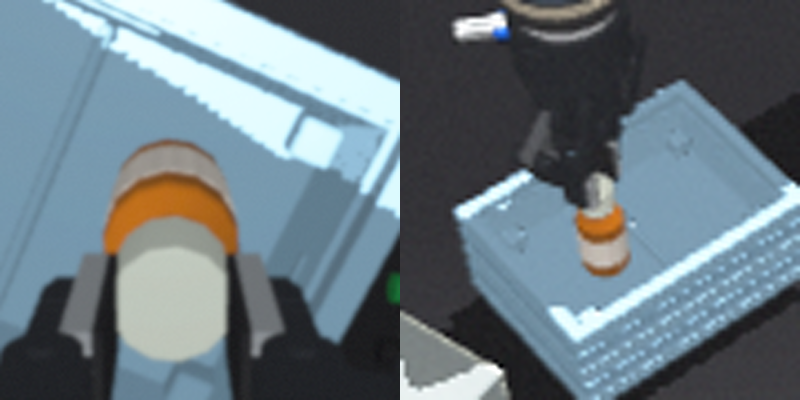

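>>> play_rows --series '[[5,[0,0,-30],0],[5,[0,0,-62],0],[5,[15,-2,-73],0],[5,[45,-5,-73],0],[5,[85,-10,-73],0],[5,[125,-15,-73],0],[5,[165,-20,-73],0],[5,[205,-25,-73],0],[5,[240,-29,-73],0],[5,[264,-32,-73],0],[5,[274,-33,-73],0],[5,[274,-33,-73],0]]'

```text
time: 16.45
ee_pos: [0.5573, 0.0791, 0.2191]
ee_rot: [-2.033, -2.395, 0.001]
ft_force: [-0.1, 0.2, -0.5]
gripper_width: 0.257
```

Run:
```python
from fit import *
W=cap("wrist")
np.savez("cW.npz",**{k:W[k] for k in("mtx","origin","Rm")})
delta((.5582,.0775,.058),1.732)
cv2.imwrite("pics/w12.png",cv2.resize(W["pixels"],(800,600))[:,:,::-1])
```

```text
t 16.5 pos [0.5578 0.0781 0.2191] yaw 1.733 tilt z [-0.0003 -0.0002 -1.    ] w 0.256 F [-1.8  0.4 -0.4]
  shift mm [ -0.6   0.4 161.1] twist 0.001
```

View pics/w12.png

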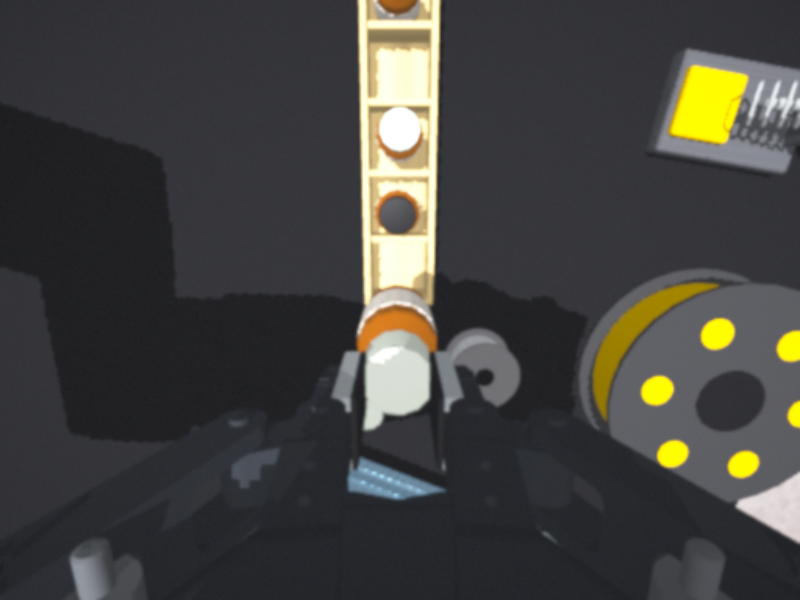

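Run:
```python
from fit import *
z=np.load("cW.npz");W={k:z[k] for k in z}
P=lambda x,y:atz(W,(y*.64,x*.64),.045)
u=np.array([-np.sin(np.radians(9.4)),np.cos(np.radians(9.4))])
for y,k in((236,-.075),(174,-.025),(102,.025),(26,.075)):
    p=P(400,y);print(k,p,p[:2]+(-.1-k)*u)
```

```text
-0.075 [0.5544 0.1048 0.045 ] [0.5585 0.0801]
-0.025 [0.5467 0.1503 0.045 ] [0.559  0.0763]
0.025 [0.5385 0.1992 0.045 ] [0.5589 0.0759]
0.075 [0.5305 0.2468 0.045 ] [0.559  0.0742]
```

>>> play_rows --series '[[5,[-1,1,20],0],[5,[-1,1,55],0],[5,[-1,1,88],0],[5,[-1,1,115],0],[5,[-1,1,135],0],[5,[-1,1,147],0],[5,[-1,1,154],0],[5,[-1,1,158],0],[5,[-1,1,160],0],[5,[-1,1,161],0]]'

```text
time: 17.5
ee_pos: [0.5596, 0.0771, 0.059]
ee_rot: [2.035, 2.392, 0.001]
ft_force: [0.7, -0.7, -0.7]
gripper_width: 0.256
```

>>> play_rows --series '[[5,[0,0,1],0],[5,[0,0,2],0],[5,[0,0,3],0],[5,[0,0,3],0]]'

```text
time: 17.9
ee_pos: [0.5594, 0.0772, 0.0559]
ee_rot: [2.035, 2.393, 0.001]
ft_force: [-0.2, -0.1, 3.1]
gripper_width: 0.253
```

Contact as expected; release and back off.

>>> play_rows --series '[[30,[0,0,0],0],[50,[0,0,-1],0],[55,[0,0,-1],0],[55,[0,0,-3],0],[55,[0,0,-15],0],[55,[0,0,-45],0],[55,[0,0,-90],0],[55,[0,0,-130],0],[55,[0,0,-165],0],[55,[0,0,-165],0]]'

```text
time: 18.9
ee_pos: [0.5614, 0.0773, 0.2265]
ee_rot: [2.032, 2.388, 0.01]
ft_force: [0.1, -0.6, 0.6]
gripper_width: 0.554
```

Run:
```python
from fit import *
W=cap("wrist");S=cap("scene")
delta((.509,-.2465,.22),-.25)
cv2.imwrite("pics/w13.png",np.hstack([cv2.resize(W["pixels"][100:300,150:350],(400,400)),cv2.resize(S["pixels"][180:280,250:350],(400,400),interpolation=2)])[:,:,::-1])
```

```text
t 19.0 pos [0.5596 0.0771 0.2217] yaw 1.732 tilt z [ 0.0023  0.0004 -1.    ] w 0.55 F [-0.7  0.6 -0.7]
  shift mm [-311.3 -101.8    1.5] twist 1.982
```

View pics/w13.png

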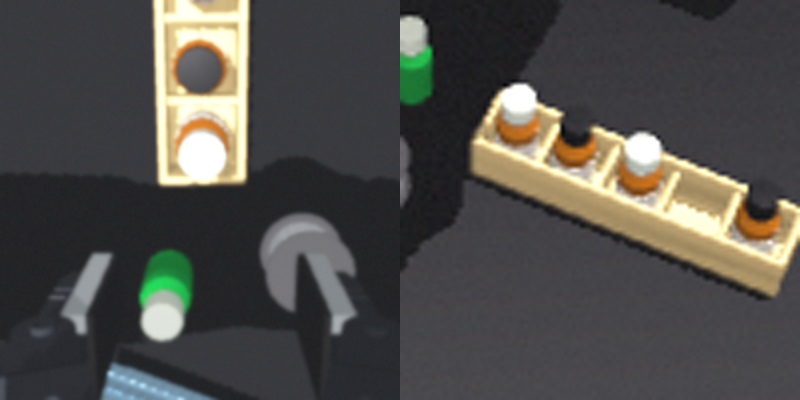

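Both bottles stand upright in separate cells, white caps at (519,103) and (643,150). Now to the tray's -x -y corner.

>>> play_rows --series '[[45,[-15,-5,0],0.1],[45,[-45,-15,0],0.24],[45,[-80,-27,0],0.38],[45,[-115,-38,0],0.52],[45,[-150,-49,0],0.66],[45,[-180,-60,0],0.8],[45,[-210,-69,0],0.94],[45,[-235,-77,0],1.08],[45,[-260,-85,0],1.22],[45,[-280,-92,0],1.36],[45,[-298,-98,0],1.5],[45,[-311,-102,0],1.64]]'

```text
time: 20.2
ee_pos: [0.5072, -0.2472, 0.2189]
ee_rot: [-3.138, -0.134, 0.004]
ft_force: [-0.7, 0.4, -0.7]
gripper_width: 0.449
```

>>> play_rows --series '[[45,[0,0,0],0.14],[45,[0,0,0],0.28],[45,[0,0,0],0.342],[45,[0,0,0],0.342]]'

```text
time: 20.6
ee_pos: [0.5076, -0.246, 0.2191]
ee_rot: [-3.116, 0.393, 0.004]
ft_force: [-1.2, 0.7, -0.2]
gripper_width: 0.448
```

Run:
```python
from fit import *
W=cap("wrist")
np.savez("cW.npz",**{k:W[k] for k in("mtx","origin","Rm")})
delta((.509,-.2465,.1),-.25)
print(env.get_state()["joints"])
cv2.imwrite("pics/w14.png",cv2.resize(W["pixels"],(800,600))[:,:,::-1])
```

```text
t 20.65 pos [ 0.5077 -0.246   0.2193] yaw -0.249 tilt z [-0.002  0.001 -1.   ] w 0.452 F [ 0.1 -0.9  0.2]
  shift mm [  1.6   0.2 119.3] twist 0.001
[-0.4513  0.3048  0.1082  1.3765  0.0001  2.939 ]
```

View pics/w14.png

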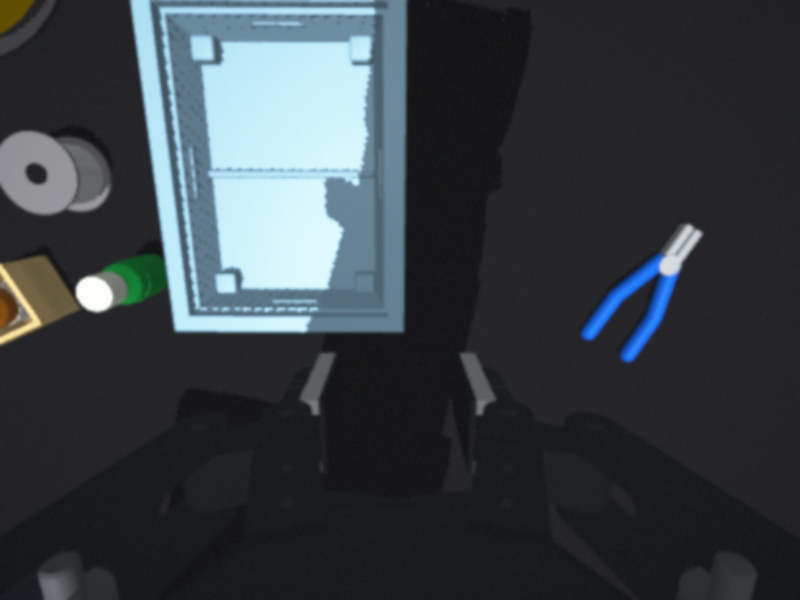

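Run:
```python
from fit import *
z=np.load("cW.npz");W={k:z[k] for k in z}
P=lambda x,y,h:atz(W,(y*.64,x*.64),h)
a=P(404,331,.112);b=P(175,331,.112);print(a,b,np.linalg.norm(a-b)); e=P(406,20,.112);print(e)
u=(e-a)[:2];print("yaw",np.arctan2(u[1],u[0]))
y=-.25;ux=np.array([np.cos(y),np.sin(y)]);uy=np.array([-np.sin(y),np.cos(y)])
print("pinch from c0",a[:2]+.03*ux+.005*uy, "from fit .5093 -.2465")
```

```text
[ 0.4778 -0.2444  0.112 ] [ 0.5151 -0.098   0.112 ] 0.1510401973046875
[ 0.653  -0.2894  0.112 ]
yaw -0.25122349096120894
pinch from c0 [ 0.5081 -0.247 ] from fit .5093 -.2465
```

>>> play_rows --series '[[45,[0.5,0.5,40],0],[45,[0.5,0.5,80],0],[45,[0.5,0.5,105],0],[45,[0.5,0.5,116],0],[45,[0.5,0.5,120],0],[45,[0.5,0.5,121],0],[45,[0.5,0.5,121],0]]'

```text
time: 21.35
ee_pos: [0.5094, -0.2472, 0.1005]
ee_rot: [3.117, -0.391, 0.003]
ft_force: [-0.4, -0.2, 0.8]
gripper_width: 0.45
```

Run:
```python
from fit import *
W=cap("wrist");S=cap("scene")
delta((.508,-.2468,.098),-.25)
cv2.imwrite("pics/w15.png",np.hstack([cv2.resize(W["pixels"][130:280,180:330],(400,400)),cv2.resize(S["pixels"][110:200,160:250],(400,400),interpolation=2)])[:,:,::-1])
```

```text
t 21.45 pos [ 0.5094 -0.2472  0.1006] yaw -0.25 tilt z [ 0.0018 -0.0008 -1.    ] w 0.451 F [-1.1 -0.3 -0.3]
  shift mm [-1.5 -0.1  2.6] twist 0.0
```

View pics/w15.png

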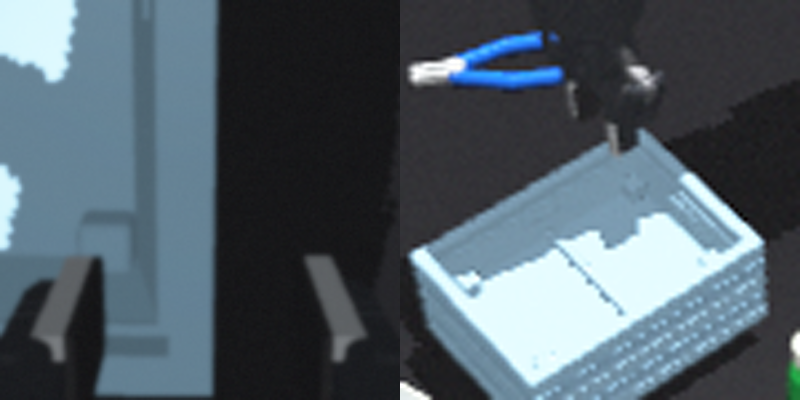

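Run:
```python
from fit import *
W=cap("wrist")
s=env.get_state();M=R.from_rotvec(s["ee_rot"]).as_matrix()
print(proj(W,s["ee_pos"]))
for col in (155,215):
  p=atz(W,(225.6,180+col/2.667),.112);print(p,M.T@(p-s["ee_pos"])*1e3)
```

```text
(np.float64(223.78674971130172), np.float64(252.4381294857438))
[ 0.5146 -0.2399  0.112 ] [  3.3678  -8.4265 -11.5274]
[ 0.5113 -0.2528  0.112 ] [  3.3842   4.8841 -11.5234]
```

>>> play_rows --series '[[45,[0,-1.2,1],0],[45,[0,-1.2,2],0],[30,[0,-1.2,2],0],[20,[0,-1.2,2],0],[0,[0,-1.2,2],0],[0,[0,-1.2,2],0],[0,[0,-1.2,2],0],[0,[0,-1.2,2],0],[0,[0,-1.2,2],0]]'

```text
time: 22.4
ee_pos: [0.5089, -0.2457, 0.0974]
ee_rot: [-3.117, 0.392, 0.0]
ft_force: [0.5, -0.4, 1.1]
gripper_width: 0.001
```

Run:
```python
from fit import *
W=cap("wrist");S=cap("scene")
delta((.508,-.2468,.098),-.25)
cv2.imwrite("pics/w16.png",np.hstack([cv2.resize(W["pixels"][130:280,180:330],(400,400)),cv2.resize(S["pixels"][110:200,160:250],(400,400),interpolation=2)])[:,:,::-1])
```

```text
t 22.5 pos [ 0.509  -0.2457  0.0974] yaw -0.25 tilt z [-0.      0.0001 -1.    ] w 0.001 F [-0.6  0.1 -0.6]
  shift mm [-0.7  1.3 -0.6] twist -0.0
```

View pics/w16.png

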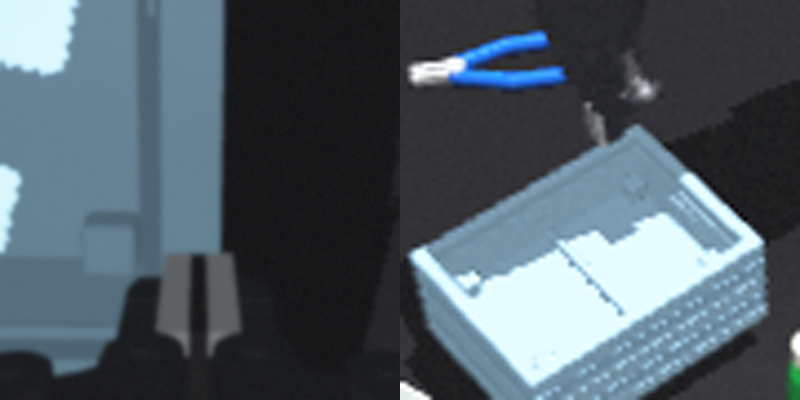

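The fingers closed on nothing, reading 0.001. Reported TCP z is 0.097, below the rim top at 0.112, with no contact force. Both this and the earlier slip over the cap suggest the real fingertips sit well above the reported TCP. I'll measure that offset by lightly touching the rim with closed fingers.

>>> play_rows --series '[[0,[0,0,1],0],[0,[0,0,2],0],[0,[0,0,3],0],[0,[0,0,3],0]]'

```text
time: 22.9
ee_pos: [0.5089, -0.2457, 0.0942]
ee_rot: [-3.117, 0.392, 0.001]
ft_force: [-0.2, -0.2, -0.6]
gripper_width: -0.003
```

>>> play_rows --series '[[0,[0,0,1],0],[0,[0,0,2],0],[0,[0,0,3],0],[0,[0,0,3],0]]'

```text
time: 23.3
ee_pos: [0.5089, -0.2457, 0.0912]
ee_rot: [-3.117, 0.392, 0.001]
ft_force: [0.6, 0.5, 0.2]
gripper_width: 0.003
```

Run:
```python
from fit import *
W=cap("wrist");S=cap("scene")
delta((.508,-.2468,.098),-.25)
print(proj(S,env.get_state()["ee_pos"]))
cv2.imwrite("pics/w17.png",np.hstack([cv2.resize(W["pixels"][130:280,180:330],(400,400)),cv2.resize(S["pixels"][120:165,190:235],(400,400),interpolation=2)])[:,:,::-1])
```

```text
t 23.4 pos [ 0.509  -0.2457  0.0914] yaw -0.25 tilt z [-0.0001  0.0001 -1.    ] w 0.004 F [-0.4 -0.8 -1.1]
  shift mm [-0.7  1.3 -6.6] twist -0.0
(np.float64(146.48514673534527), np.float64(206.8640337238127))
```

View pics/w17.png

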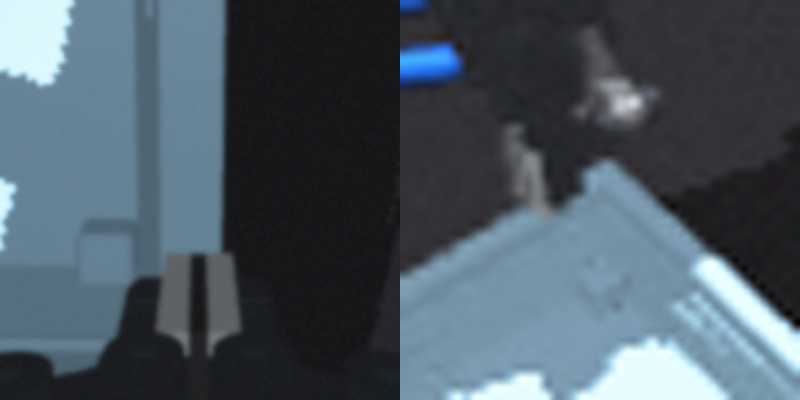

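>>> play_rows --series '[[0,[0,0,1],0],[0,[0,0,2],0],[0,[0,0,3],0],[0,[0,0,3],0]]'

```text
time: 23.8
ee_pos: [0.509, -0.2458, 0.0887]
ee_rot: [3.117, -0.392, 0.0]
ft_force: [-1.4, 0.3, 3.9]
gripper_width: -0.0
```

Contact at TCP z ≈ 0.089 while the rim top is at 0.112, so the real tips sit about 22 mm behind the reported TCP. That also explains the slip on the cap. I'll rise, open, shift 1.4 mm inward and go down so the tips reach 13 mm below the rim top.

>>> play_rows --series '[[0,[0,0,-8],0],[20,[0,-0.7,-28],0],[45,[0,-1.4,-35],0],[45,[0,-1.4,-35],0],[45,[0,-1.4,-35],0],[45,[0,-1.4,-20],0],[45,[0,-1.4,0],0],[45,[0,-1.4,8],0],[45,[0,-1.4,12],0],[45,[0,-1.4,12],0]]'

```text
time: 24.8
ee_pos: [0.509, -0.2442, 0.0759]
ee_rot: [-3.117, 0.392, 0.002]
ft_force: [-1.0, 0.7, 0.6]
gripper_width: 0.45
```

Run:
```python
from fit import *
W=cap("wrist");S=cap("scene")
delta((.508,-.2468,.076),-.25)
cv2.imwrite("pics/w18.png",np.hstack([cv2.resize(W["pixels"][130:280,180:330],(400,400)),cv2.resize(S["pixels"][120:165,190:235],(400,400),interpolation=2)])[:,:,::-1])
```

```text
t 24.9 pos [ 0.5096 -0.2445  0.0769] yaw -0.25 tilt z [ 0.0005 -0.0002 -1.    ] w 0.449 F [0.5 0.3 0.6]
  shift mm [-1.   2.6  0.9] twist -0.0
```

View pics/w18.png

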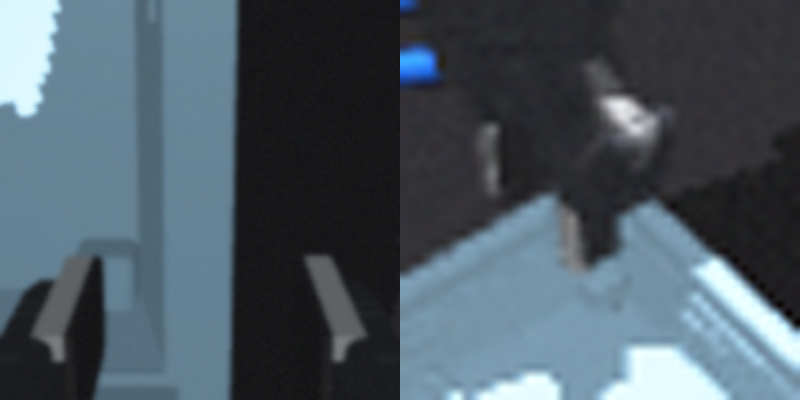

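The fingers now straddle the rim (167–235, fingers at 103 and 305). Close.

>>> play_rows --series '[[30,[0,0,0],0],[15,[0,0,0],0],[0,[0,0,0],0],[0,[0,0,0],0],[0,[0,0,0],0],[0,[0,0,0],0],[0,[0,0,0],0]]'

```text
time: 25.6
ee_pos: [0.5097, -0.2448, 0.0771]
ee_rot: [3.116, -0.392, 0.002]
ft_force: [-1.3, -0.7, 5.9]
gripper_width: 0.097
```

>>> play_rows --series '[[0,[0,0,-2],0],[0,[0,0,-4],0],[0,[0,0,-6],0],[0,[0,0,-8],0],[0,[0,0,-10],0],[0,[0,0,-12],0],[0,[0,0,-12],0]]'

```text
time: 26.3
ee_pos: [0.5091, -0.2443, 0.0885]
ee_rot: [-3.117, 0.392, 0.001]
ft_force: [-0.3, 0.3, -5.2]
gripper_width: 0.095
```

Run:
```python
from fit import *
W=cap("wrist");S=cap("scene")
delta((.508,-.2468,.076),-.25)
cv2.imwrite("pics/w19.png",np.hstack([cv2.resize(W["pixels"],(400,300)),cv2.resize(S["pixels"][110:222,150:300],(400,300),interpolation=2)])[:,:,::-1])
```

```text
t 26.4 pos [ 0.509  -0.2443  0.0884] yaw -0.25 tilt z [-0.0005  0.0001 -1.    ] w 0.092 F [-0.7 -0.5 -4.3]
  shift mm [-0.4  2.6 12.4] twist -0.0
```

View pics/w19.png

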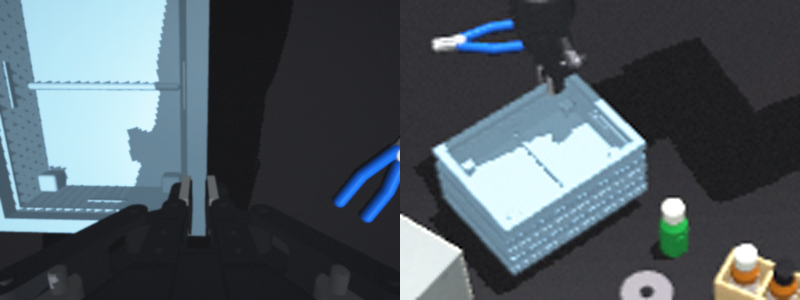

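>>> play_rows --series '[[0,[0,0,-2],0],[0,[0,0,-4],0],[0,[0,0,-6],0],[0,[0,0,-8],0],[0,[0,0,-10],0],[0,[0,0,-12],0],[0,[0,0,-14],0],[0,[0,0,-16],0],[0,[0,0,-16],0],[0,[0,0,-16],0]]'

```text
time: 27.4
ee_pos: [0.5093, -0.2444, 0.1044]
ee_rot: [-3.117, 0.392, 0.0]
ft_force: [-0.0, -0.4, -2.1]
gripper_width: 0.097
```

```bash
cat > tilt.py <<'E'
from fit import *
import sys
W=cap("wrist");S=cap("scene");T=cap("top")
delta((.508,-.2468,.076),-.25)
cv2.imwrite(sys.argv[1],np.hstack([cv2.resize(W["pixels"],(300,225)),cv2.resize(S["pixels"][100:212,150:300],(500,373),interpolation=2)[:225] if 0 else cv2.resize(S["pixels"][100:212,150:300],(300,225),interpolation=2)])[:,:,::-1])
cv2.imwrite(sys.argv[1].replace(".png","s.png"),cv2.resize(S["pixels"][100:212,150:300],(800,597),interpolation=2)[:,:,::-1])
for n in("scene","top","wrist"):
  print(n,[(np.round(e["at"],1).tolist(),round(e["p"],2)) for e in env.pinpoint(n,"tray_c0") if e["p"]>.3])
E
python3 tilt.py pics/w20.png
```

```text
t 27.55 pos [ 0.5092 -0.2443  0.1043] yaw -0.25 tilt z [-0.0002  0.0002 -1.    ] w 0.093 F [ 0.5  0.7 -1.6]
  shift mm [-0.6  2.7 28.3] twist -0.0
scene [([157.5, 237.9], 0.92), ([187.9, 190.5], 0.65)]
top [([155.6, 326.4], 0.95), ([144.9, 290.8], 0.7), ([193.3, 281.3], 0.58), ([205.2, 319.1], 0.57)]
wrist [([293.6, 255.5], 0.71)]
```

View pics/w20s.png

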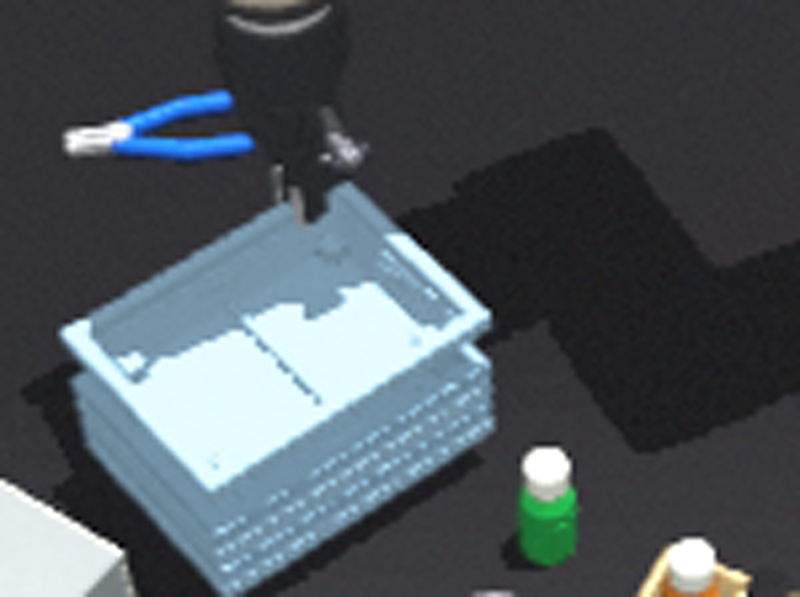

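Run:
```python
from fit import *
S=cap("scene");T=cap("top")
f=5.333
o={'c0':(348,185),'c1':(490,322),'c2':(62,335),'c3':(212,490)}
t={'c0':(205.2,319.1),'c1':(193.3,281.3),'c2':(155.6,326.4),'c3':(144.9,290.8)}
y=-.25
from scipy.spatial.transform import Rotation as R
P={'c0':(-.1,-.075),'c1':(-.1,.075),'c2':(.1,-.075),'c3':(.1,.075)}
# fit 6dof-ish: x,y,yaw,zmid(rim), tiltx, tilty using scene outer corners and top mid-rim corners
def model(v,k,s):
    x,yy,a,z,rx,ry=v
    M=R.from_euler("zyx",[a,ry,rx]).as_matrix()
    return np.array([x,yy,z])+M@np.array([P[k][0]*s[0],P[k][1]*s[1],0])
def f_(v):
    r=[]
    for k in P:
        r.append(np.array(proj(S,model(v,k,(1,1))))-np.array([100+o[k][1]/f,150+o[k][0]/f]))
        r.append((np.array(proj(T,model(v,k,(.95,.0933/.1))))-np.array(t[k]))*.7)
    return np.concatenate(r)
r=least_squares(f_,[.5945,-.196,-.25,.14,0,0],loss="soft_l1")
print(r.x,np.round(r.fun,1)); J=np.linalg.inv(r.jac.T@r.jac); print(np.sqrt(np.diag(J)))
for k in P: print(k,model(r.x,k,(1,1)))
```

```text
[ 0.5924 -0.1925 -0.2596  0.1295  0.0178 -0.0348] [-0.2 -1.5 -1.8 -2.7  0.1  0.3  0.7 -0.6  0.   0.3  0.1 -0.2 -0.2 -0.5
  1.8  0.5]
[0.0029 0.0031 0.0208 0.0049 0.0344 0.0279]
c0 [ 0.4766 -0.2393  0.1246]
c1 [ 0.515  -0.0943  0.1286]
c2 [ 0.6698 -0.2907  0.1304]
c3 [ 0.7082 -0.1458  0.1344]
```

The tray is up about 28 mm but nearly level. The deep pinch held it rigidly, so it seems to have popped out whole and I can't confirm the tilt step. I'll lower it back into the nest, release, and re-pinch shallower so the rim can roll in the pads while that side goes up first.

>>> play_rows --series '[[0,[0,0,4],0],[0,[0,0,9],0],[0,[0,0,14],0],[0,[0,0,19],0],[0,[0,0,23],0],[0,[0,0,26],0],[0,[0,0,28],0],[0,[0,0,29.5],0],[0,[0,0,29.5],0]]'

```text
time: 28.7
ee_pos: [0.5097, -0.2465, 0.0775]
ee_rot: [3.113, -0.394, 0.005]
ft_force: [-10.9, -7.9, 25.3]
gripper_width: 0.095
```

```bash
python3 tilt.py pics/w21.png
```

```text
t 28.85 pos [ 0.5097 -0.2464  0.0777] yaw -0.252 tilt z [ 0.0026 -0.0039 -1.    ] w 0.094 F [-10.7  -7.4  26.9]
  shift mm [-1.5  0.8  1.7] twist -0.002
scene [([140.8, 212.9], 0.72), ([189.1, 188.0], 0.68), ([162.5, 240.6], 0.56), ([225.9, 240.7], 0.35)]
top [([195.3, 280.7], 0.84), ([147.5, 291.5], 0.82), ([205.3, 316.7], 0.76), ([186.2, 236.6], 0.74), ([190.2, 211.5], 0.72), ([155.3, 325.0], 0.57)]
wrist [([291.0, 255.5], 0.97)]
```

View pics/w21s.png

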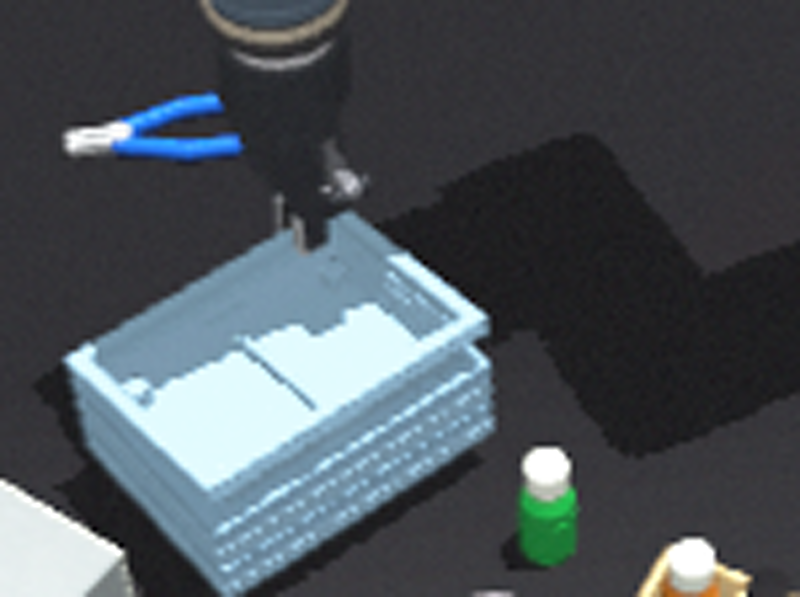

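The far (+y) side has caught on the stack rim: 27 N, pushing the tool toward -x,-y. Relieve it by rising, shifting 3 mm toward the gripped corner, and lowering again.

>>> play_rows --series '[[0,[0,0,-8],0],[0,[-1,1.5,-18],0],[0,[-2,3.2,-22],0],[0,[-2,3.2,-22],0],[0,[-2,3.2,-18],0],[0,[-2,3.2,-14],0],[0,[-2,3.2,-10],0],[0,[-2,3.2,-7],0],[0,[-2,3.2,-5],0]]'

```text
time: 29.9
ee_pos: [0.5066, -0.2482, 0.0822]
ee_rot: [3.114, -0.393, 0.003]
ft_force: [-13.6, -4.1, 36.0]
gripper_width: 0.1
```

```bash
python3 tilt.py pics/w22.png
```

```text
t 30.05 pos [ 0.5067 -0.2482  0.0826] yaw -0.251 tilt z [ 0.0021 -0.0027 -1.    ] w 0.094 F [-11.9  -2.5  29.8]
  shift mm [ 0.9 -1.7  6.6] twist -0.001
scene [([156.9, 240.6], 0.94), ([186.8, 187.1], 0.81), ([142.1, 211.9], 0.78)]
top [([203.8, 316.7], 0.97), ([146.6, 292.1], 0.88), ([194.4, 281.4], 0.59)]
wrist [([293.1, 258.4], 0.94)]
```

View pics/w22s.png

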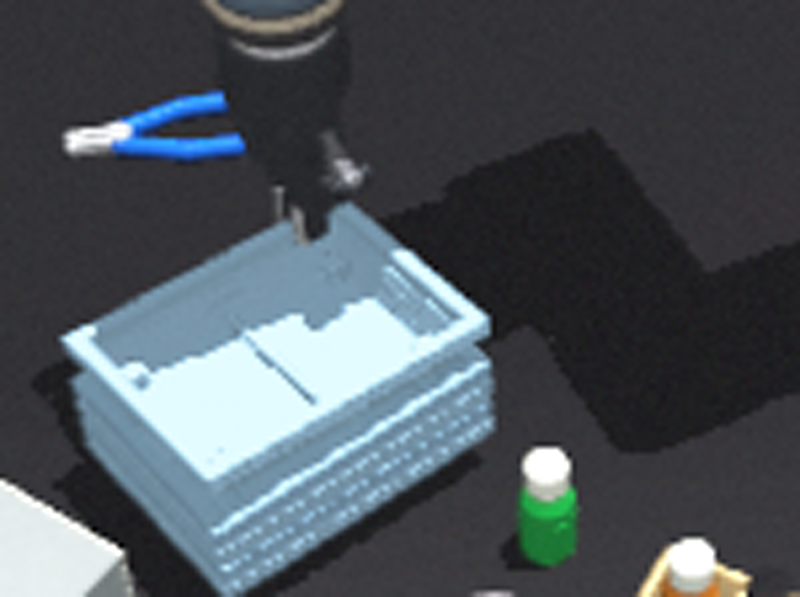

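>>> play_rows --series '[[0,[0,0,-8],0],[0,[0,0,-18],0],[0,[0,0,-28],0],[0,[0,0,-34],0],[0,[0,0,-34],0],[0,[0,0,-34],0]]'

```text
time: 30.8
ee_pos: [0.5065, -0.2469, 0.1136]
ee_rot: [-3.117, 0.392, 0.001]
ft_force: [-1.0, -0.4, -1.4]
gripper_width: 0.094
```

```bash
python3 tilt.py pics/w23.png
python3 - <<'E'
from fit import *
W=cap("wrist");T=cap("top")
np.savez("cW.npz",**{k:W[k] for k in("mtx","origin","Rm")})
cv2.imwrite("pics/w23w.png",cv2.resize(W["pixels"],(800,600))[:,:,::-1])
cv2.imwrite("pics/w23t.png",cv2.resize(T["pixels"][130:230,250:350],(600,600),interpolation=2)[:,:,::-1])
E
```

```text
t 30.95 pos [ 0.5063 -0.2468  0.1133] yaw -0.25 tilt z [-0.0009  0.0005 -1.    ] w 0.096 F [-0.9  1.9 -1.1]
  shift mm [ 1.7 -0.4 37.3] twist -0.0
scene [([161.0, 163.6], 0.75), ([133.8, 213.4], 0.67), ([182.6, 188.7], 0.61), ([156.3, 238.4], 0.6)]
top [([148.2, 291.3], 0.95), ([205.1, 317.7], 0.88), ([193.2, 283.9], 0.7), ([152.6, 323.2], 0.6)]
wrist [([292.3, 254.8], 0.89)]
```

View pics/w23s.png

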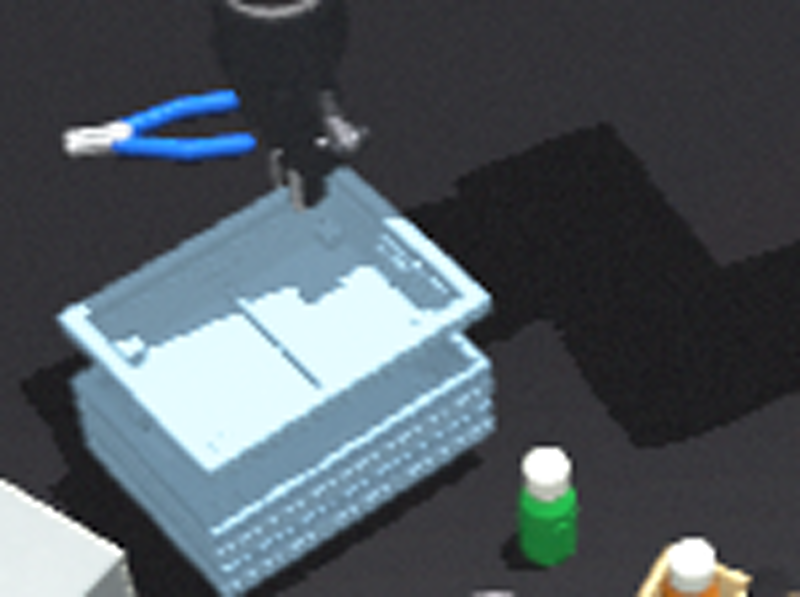

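View pics/w23w.png

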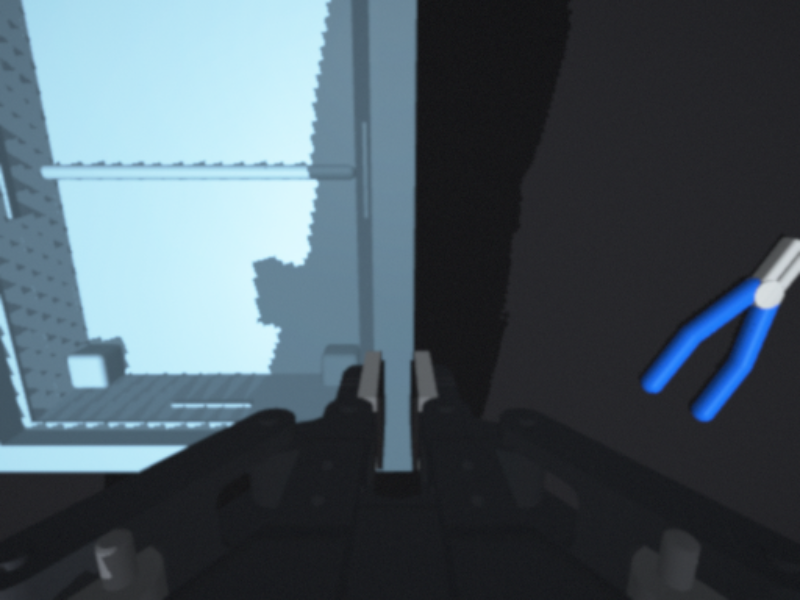

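View pics/w23t.png

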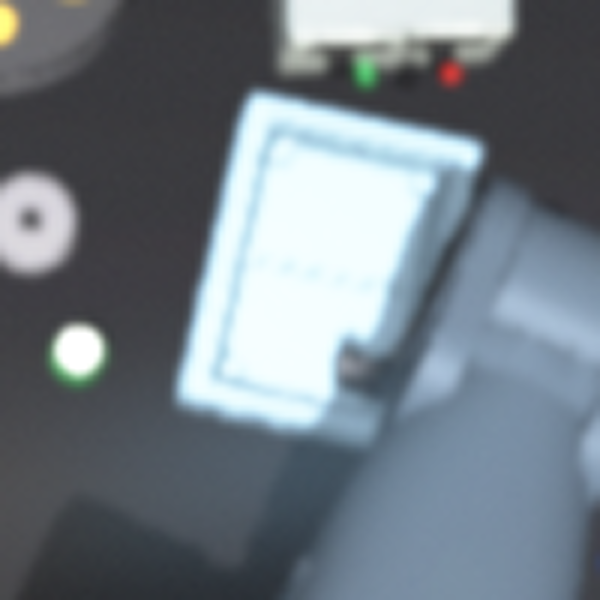

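The tray is held clear and level. A rigid grip keeps jamming it, so I'll lower it to about 10 mm above its seat, let go gently so that it self-centres in the nest, then re-pinch shallow for a proper peel.

>>> play_rows --series '[[0,[0.5,-0.4,5],0],[0,[1,-0.8,10],0],[0,[1.5,-1,15],0],[0,[1.5,-1,19],0],[0,[1.5,-1,22],0],[0,[1.5,-1,22],0]]'

```text
time: 31.8
ee_pos: [0.508, -0.2462, 0.0913]
ee_rot: [-3.117, 0.392, 0.001]
ft_force: [0.1, -0.6, -1.1]
gripper_width: 0.092
```

>>> play_rows --series '[[0,[0,0,2],0],[0,[0,0,4],0],[0,[0,0,4],0]]'

```text
time: 32.1
ee_pos: [0.5082, -0.2463, 0.0877]
ee_rot: [-3.117, 0.392, 0.0]
ft_force: [0.1, 0.1, -2.3]
gripper_width: 0.096
```

>>> play_rows --series '[[15,[0,0,0],0],[30,[0,0,0],0],[45,[0,0,0],0],[45,[0,0,0],0],[45,[0,0,0],0]]'

```text
time: 32.6
ee_pos: [0.5084, -0.2464, 0.088]
ee_rot: [-3.117, 0.392, -0.0]
ft_force: [0.1, 0.4, 0.5]
gripper_width: 0.451
```

```bash
python3 tilt.py pics/w24.png
python3 - <<'E'
from fit import *
W=cap("wrist")
cv2.imwrite("pics/w24w.png",cv2.resize(W["pixels"],(600,450))[:,:,::-1])
E
```

```text
t 32.75 pos [ 0.5083 -0.2464  0.0879] yaw -0.25 tilt z [ 0.0001  0.0001 -1.    ] w 0.449 F [ 0.6  0.  -0.5]
  shift mm [-0.2  0.5 11.9] twist -0.0
scene [([166.9, 164.2], 0.86), ([139.7, 212.8], 0.76), ([162.6, 238.4], 0.64), ([189.6, 189.6], 0.6)]
top [([146.3, 292.3], 0.95), ([155.8, 326.7], 0.89), ([192.2, 282.8], 0.82), ([202.4, 317.4], 0.58), ([189.0, 233.1], 0.39)]
wrist [([291.9, 255.9], 0.75)]
```

View pics/w24s.png

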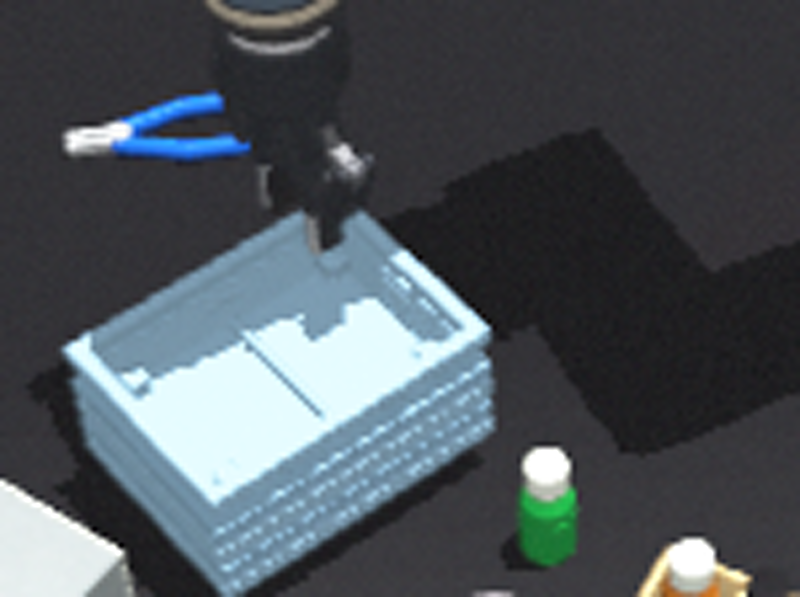

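View pics/w24w.png

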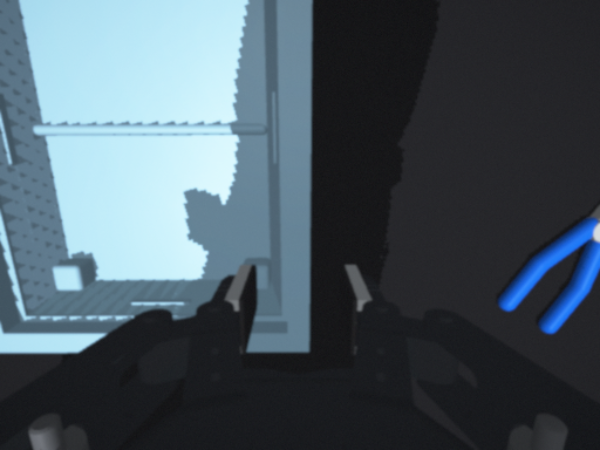

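The tray now rests in the nest but a few mm proud, on the nibs. I'll press it home with closed fingers on its centre rib.

>>> play_rows --series '[[45,[0,0,-25],0],[30,[0,0,-50],0],[0,[20,-20,-50],0],[0,[45,-45,-50],0],[0,[65,-65,-50],0],[0,[71,-70,-50],0],[0,[71,-70,-40],0],[0,[71,-70,-10],0],[0,[71,-70,10],0],[0,[71,-70,18],0],[0,[71,-70,18],0]]'

```text
time: 34.05
ee_pos: [0.5922, -0.1965, 0.0705]
ee_rot: [-3.117, 0.393, 0.003]
ft_force: [-4.5, 1.6, 6.8]
gripper_width: -0.0
```

>>> play_rows --series '[[0,[0,0,2],0],[0,[0,0,4],0],[0,[0,0,6],0],[0,[0,0,8],0],[0,[0,0,8],0]]'

```text
time: 34.55
ee_pos: [0.5938, -0.1971, 0.0666]
ee_rot: [3.116, -0.393, 0.006]
ft_force: [-11.6, 3.2, 37.3]
gripper_width: -0.0
```

>>> play_rows --series '[[0,[0,0,-6],0],[0,[0,0,-20],0],[0,[0,0,-55],0],[0,[0,0,-90],0],[0,[-20,20,-90],0],[45,[-45,45,-90],0],[45,[-68,68,-90],0],[45,[-68,68,-90],0]]'

```text
time: 35.35
ee_pos: [0.5077, -0.247, 0.1522]
ee_rot: [3.116, -0.397, -0.003]
ft_force: [0.1, 0.8, -0.1]
gripper_width: 0.447
```

```bash
python3 tilt.py pics/w25.png
python3 - <<'E'
from fit import *
W=cap("wrist")
np.savez("cW.npz",**{k:W[k] for k in("mtx","origin","Rm")})
cv2.imwrite("pics/w25w.png",cv2.resize(W["pixels"],(800,600))[:,:,::-1])
E
```

```text
t 35.5 pos [ 0.5114 -0.2456  0.1521] yaw -0.251 tilt z [ 0.0004  0.     -1.    ] w 0.448 F [ 0.1 -0.3  0.6]
  shift mm [-3.   2.  76.1] twist -0.001
scene [([161.2, 240.2], 0.78), ([139.4, 212.6], 0.67), ([192.6, 189.2], 0.67), ([166.6, 167.2], 0.61)]
top [([149.2, 289.1], 0.82), ([154.7, 325.1], 0.79), ([203.5, 316.9], 0.78), ([193.3, 278.0], 0.7), ([165.0, 136.2], 0.39)]
wrist [([238.1, 71.4], 0.73), ([242.1, 253.5], 0.66)]
```

View pics/w25s.png

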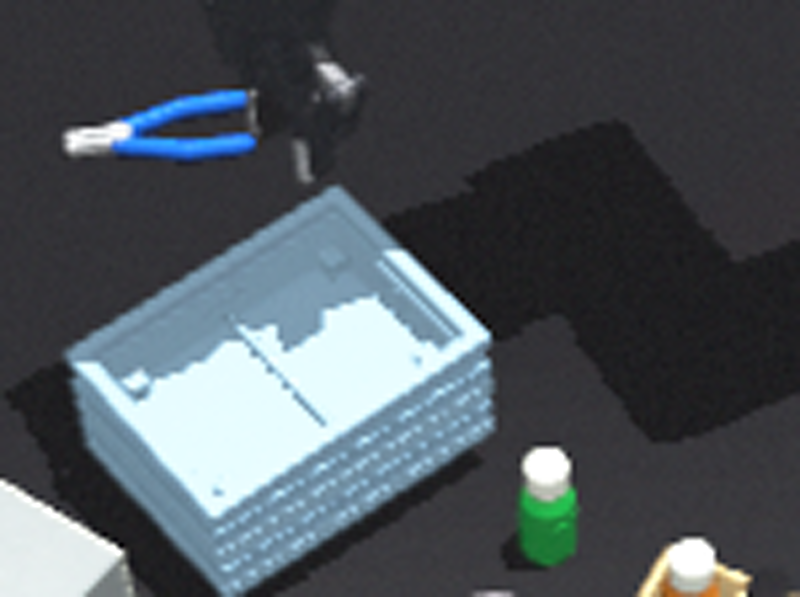

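View pics/w25w.png

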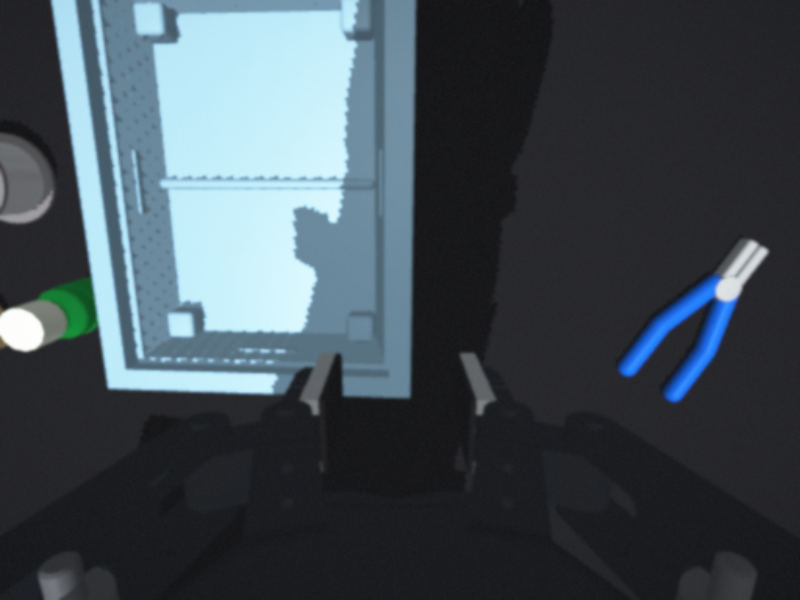

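Run:
```python
from fit import *
z=np.load("cW.npz");W={k:z[k] for k in z}
s=env.get_state();M=R.from_rotvec(s["ee_rot"]).as_matrix()
for h in (.118,.126):
  for q in ((411,397),(413,300),(416,50)):
    p=atz(W,(q[1]*.64,q[0]*.64),h);print(h,q,p,M.T@(p-s["ee_pos"])*1e3)
```

```text
0.118 (411, 397) [ 0.4726 -0.2433  0.118 ] [-38.7552   8.3052  33.6645]
0.118 (413, 300) [ 0.5215 -0.2562  0.118 ] [11.7897  8.7494 33.6535]
0.118 (416, 50) [ 0.6243 -0.2824  0.118 ] [117.8699   8.7986  33.6307]
0.126 (411, 397) [ 0.4767 -0.244   0.126 ] [-34.5962   8.0038  25.6636]
0.126 (413, 300) [ 0.5236 -0.2564  0.126 ] [13.9258  8.4303 25.6531]
0.126 (416, 50) [ 0.6223 -0.2816  0.126 ] [115.7603   8.4774  25.6312]
```

>>> play_rows --series '[[45,[-4,1.7,20],0],[45,[-4,1.7,42],0],[45,[-4,1.7,54],0],[45,[-4,1.7,57],0],[45,[-4,1.7,57],0],[45,[-4,1.7,57],0]]'

```text
time: 36.3
ee_pos: [0.508, -0.246, 0.0956]
ee_rot: [3.117, -0.392, 0.002]
ft_force: [0.7, -0.3, 0.2]
gripper_width: 0.453
```

Run:
```python
from fit import *
W=cap("wrist");S=cap("scene")
delta((.508,-.2468,.095),-.25)
cv2.imwrite("pics/w26.png",np.hstack([cv2.resize(W["pixels"][130:280,180:330],(400,400)),cv2.resize(S["pixels"][120:165,190:235],(400,400),interpolation=2)])[:,:,::-1])
```

```text
t 36.4 pos [ 0.508  -0.2461  0.0958] yaw -0.25 tilt z [ 0.0012 -0.0005 -1.    ] w 0.446 F [ 1.1 -0.2  0.2]
  shift mm [0.2 0.7 0.8] twist -0.0
```

View pics/w26.png

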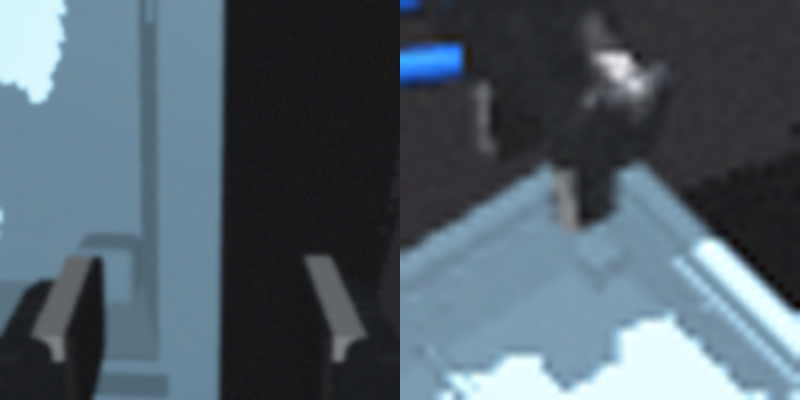

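>>> play_rows --series '[[45,[0,-2,0],0],[30,[0,-2,0],0],[15,[0,-2,0],0],[0,[0,-2,0],0],[0,[0,-2,0],0],[0,[0,-2,0],0],[0,[0,-2,0],0]]'

```text
time: 37.1
ee_pos: [0.5078, -0.244, 0.095]
ee_rot: [3.117, -0.392, -0.0]
ft_force: [-1.0, -0.7, 2.9]
gripper_width: 0.095
```

```bash
python3 tilt.py pics/w27.png
```

```text
t 37.25 pos [ 0.5078 -0.244   0.095 ] yaw -0.25 tilt z [-0.0001 -0.0001 -1.    ] w 0.091 F [-1.1 -0.1  3. ]
  shift mm [ 0.8  2.6 19. ] twist -0.0
scene [([193.9, 189.0], 0.91), ([168.4, 165.4], 0.87), ([186.4, 203.8], 0.58), ([139.6, 215.0], 0.57), ([163.8, 239.6], 0.56)]
top [([153.6, 324.1], 0.97), ([192.0, 279.5], 0.88), ([147.8, 289.2], 0.78), ([202.0, 315.7], 0.69)]
wrist [([287.1, 250.9], 0.93), ([276.8, 11.4], 0.87)]
```

View pics/w27s.png

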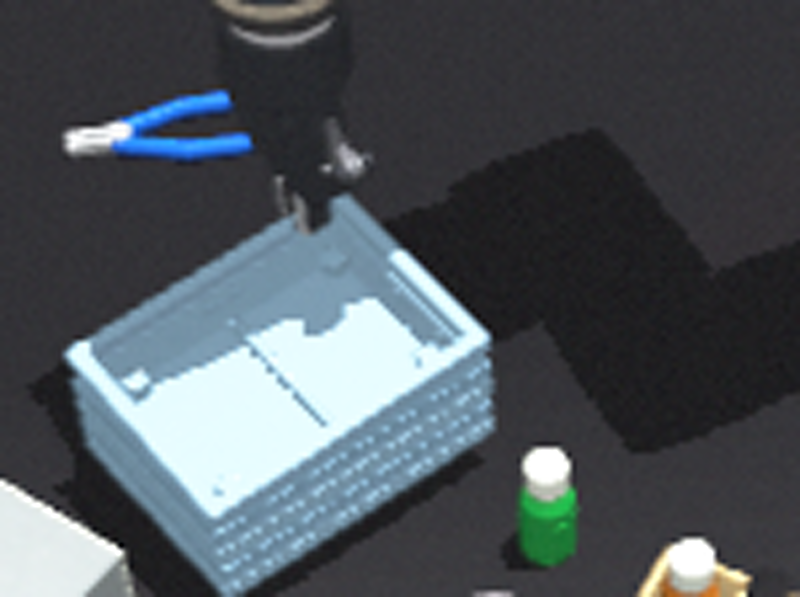

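Pinched with c0 already part raised and c3 down. Lift slowly and check.

>>> play_rows --series '[[0,[0,0,-2],0],[0,[0,0,-4],0],[0,[0,0,-6],0],[0,[0,0,-8],0],[0,[0,0,-10],0],[0,[0,0,-10],0]]'

```text
time: 38.0
ee_pos: [0.5079, -0.2439, 0.1051]
ee_rot: [-3.117, 0.392, -0.0]
ft_force: [0.3, -1.2, -1.9]
gripper_width: 0.089
```

```bash
python3 tilt.py pics/w28.png
```

```text
t 38.15 pos [ 0.5078 -0.2439  0.1048] yaw -0.25 tilt z [-0.0003  0.0001 -1.    ] w 0.092 F [-0.8 -0.7 -2.5]
  shift mm [ 1.   2.8 28.8] twist -0.0
scene [([163.6, 238.0], 0.91), ([135.7, 213.0], 0.79), ([164.8, 166.6], 0.78), ([193.7, 191.5], 0.66)]
top [([152.7, 324.3], 0.98), ([147.5, 290.2], 0.9), ([192.7, 281.5], 0.81), ([204.8, 313.9], 0.77)]
wrist [([274.2, 15.7], 0.72), ([288.3, 255.0], 0.64)]
```

View pics/w28s.png

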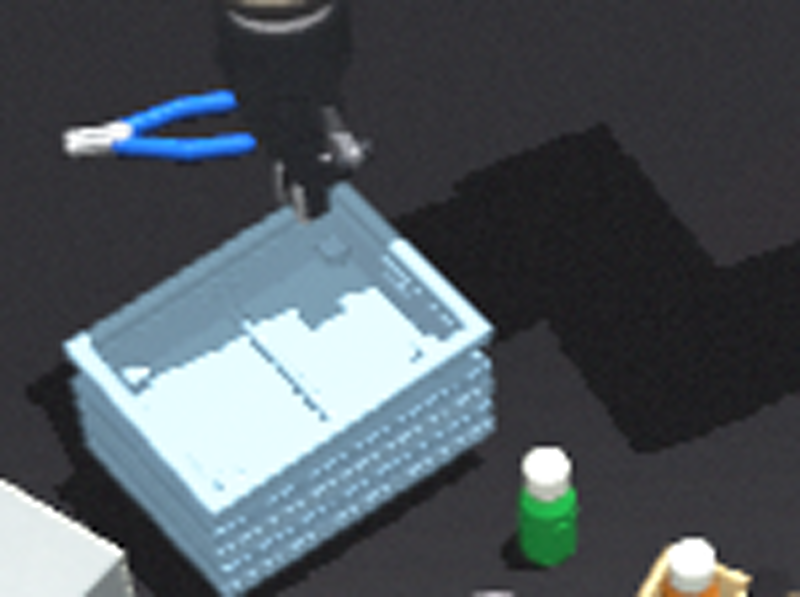

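>>> play_rows --series '[[0,[0,0,-1.5],0],[0,[0,0,-3],0],[0,[0,0,-4.5],0],[0,[0,0,-6],0],[0,[0,0,-6],0]]'

```text
time: 38.8
ee_pos: [0.5081, -0.2439, 0.1112]
ee_rot: [-3.117, 0.392, -0.001]
ft_force: [0.2, 1.3, -1.9]
gripper_width: 0.092
```

```bash
python3 tilt.py pics/w29.png
```

```text
t 38.95 pos [ 0.5079 -0.2439  0.1109] yaw -0.25 tilt z [-0.      0.0001 -1.    ] w 0.093 F [ 0.3 -0.1 -1.6]
  shift mm [ 0.8  2.8 34.9] twist -0.0
scene [([192.9, 191.1], 0.85), ([160.7, 238.7], 0.71), ([165.4, 166.0], 0.57), ([135.7, 212.7], 0.55)]
top [([205.1, 314.7], 0.83), ([146.4, 292.9], 0.77), ([192.4, 280.2], 0.61), ([154.8, 324.8], 0.55), ([197.7, 190.7], 0.36)]
wrist [([278.2, 12.8], 0.83), ([287.9, 255.7], 0.77)]
```

View pics/w29s.png

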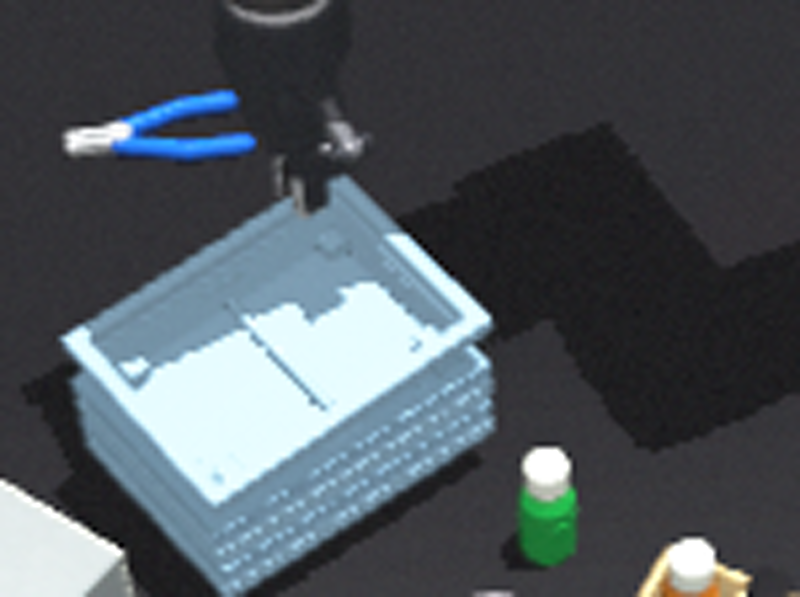

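The tray is nearly free again and only slightly tilted, because the full squeeze clamps the rim rigidly. The full squeeze reads about 0.092. If I command an opening near that width, the squeeze should get light enough for the tray to pivot. I'll lower 6 mm, ease the grip and look.

>>> play_rows --series '[[0,[0,0,3],0],[0,[0,0,6],0],[0,[0,0,6],0],[8,[0,0,6],0],[8,[0,0,6],0],[9,[0,0,6],0],[9,[0,0,6],0]]'

```text
time: 39.8
ee_pos: [0.5079, -0.2439, 0.105]
ee_rot: [-3.117, 0.392, -0.0]
ft_force: [-0.2, -0.8, -1.7]
gripper_width: 0.098
```

```bash
python3 tilt.py pics/w30.png
```

```text
t 39.95 pos [ 0.5079 -0.2439  0.1049] yaw -0.25 tilt z [ 0.0001  0.0001 -1.    ] w 0.096 F [ 0.8  0.1 -1. ]
  shift mm [ 0.8  2.8 28.9] twist -0.0
scene [([162.5, 240.0], 0.9), ([166.3, 167.1], 0.84), ([194.1, 190.5], 0.84), ([138.9, 212.6], 0.83)]
top [([203.3, 316.1], 0.9), ([151.2, 324.9], 0.86), ([148.5, 290.7], 0.76), ([193.9, 281.2], 0.66)]
wrist [([278.0, 13.5], 0.95), ([288.2, 255.4], 0.86)]
```

View pics/w30s.png

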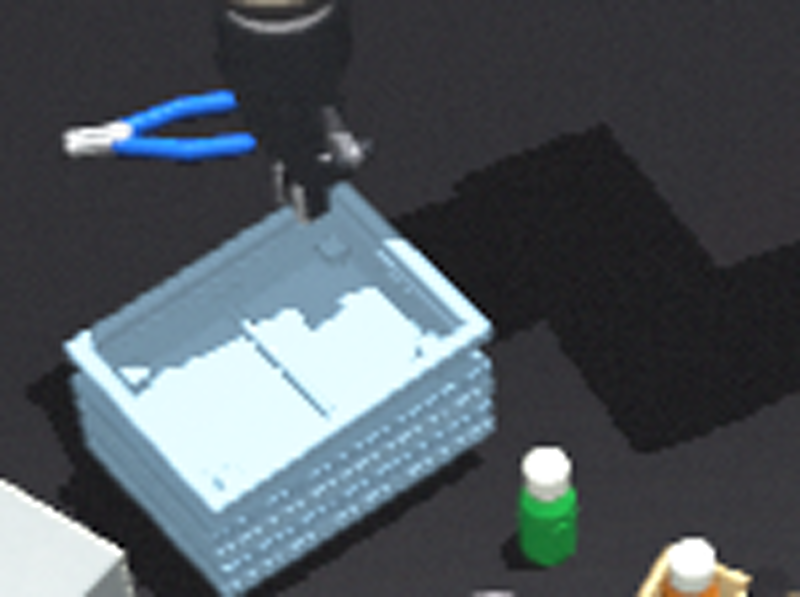

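>>> play_rows --series '[[9.5,[0,0,0],0],[9.5,[0,0,0],0],[9.8,[0,0,0],0],[9.8,[0,0,0],0]]'

```text
time: 40.5
ee_pos: [0.5079, -0.2439, 0.1049]
ee_rot: [-3.117, 0.392, 0.0]
ft_force: [0.1, -0.2, -1.4]
gripper_width: 0.101
```

```bash
cat > look.py <<'E'
from fit import *
import sys
S=cap("scene"); delta((.508,-.2468,.076),-.25)
cv2.imwrite(sys.argv[1],cv2.resize(S["pixels"][100:212,150:300],(800,597),interpolation=2)[:,:,::-1])
E
python3 look.py pics/w31.png
```

```text
t 40.55 pos [ 0.5079 -0.2439  0.1049] yaw -0.25 tilt z [-0.      0.0001 -1.    ] w 0.097 F [ 0.1  0.5 -2.4]
  shift mm [ 0.8  2.8 28.9] twist -0.0
```

View pics/w31.png

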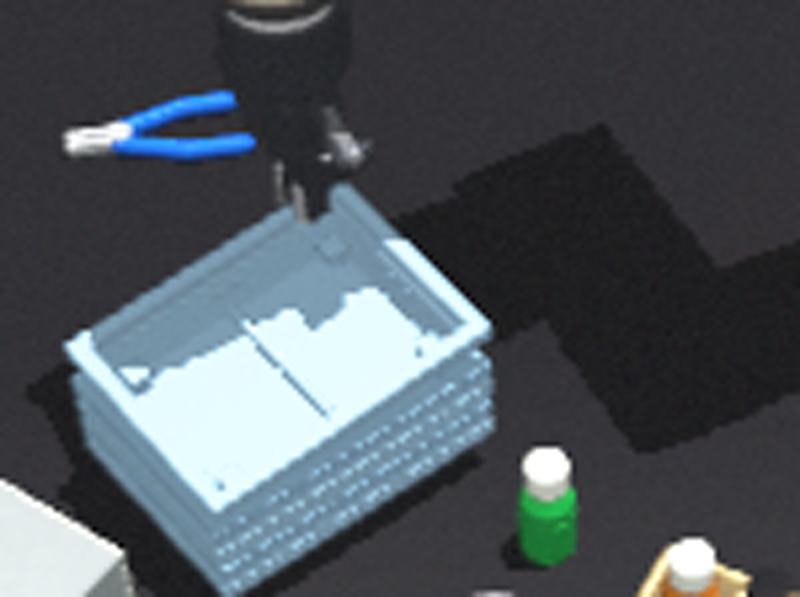

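>>> play_rows --series '[[10.1,[0,0,0],0],[10.3,[0,0,0],0],[10.5,[0,0,0],0],[10.5,[0,0,0],0]]'

```text
time: 40.95
ee_pos: [0.5079, -0.2439, 0.1049]
ee_rot: [-3.117, 0.392, -0.0]
ft_force: [0.2, -0.3, -0.7]
gripper_width: 0.104
```

```bash
python3 look.py pics/w32.png
```

```text
t 41.0 pos [ 0.5079 -0.2439  0.1049] yaw -0.25 tilt z [-0.      0.0001 -1.    ] w 0.107 F [ 0.4  0.2 -1.7]
  shift mm [ 0.8  2.8 28.9] twist -0.0
```

View pics/w32.png

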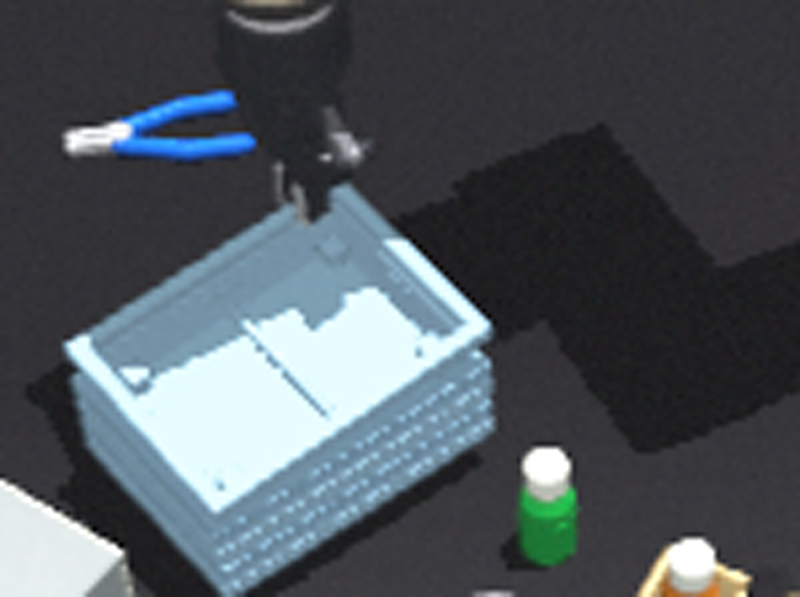

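>>> play_rows --series '[[10.6,[0,0,0],0],[10.6,[0,0,-2],0],[10.6,[0,0,-4],0],[10.6,[0,0,-6],0],[10.6,[0,0,-8],0],[10.6,[0,0,-10],0],[10.6,[0,0,-10],0]]'

```text
time: 41.7
ee_pos: [0.5081, -0.244, 0.1153]
ee_rot: [3.117, -0.392, 0.001]
ft_force: [0.3, 0.1, -2.1]
gripper_width: 0.104
```

```bash
python3 look.py pics/w33.png
```

```text
t 41.75 pos [ 0.508  -0.2439  0.115 ] yaw -0.25 tilt z [ 0.0002 -0.     -1.    ] w 0.112 F [-0.2 -0.1 -2.1]
  shift mm [ 0.7  2.8 39. ] twist -0.0
```

View pics/w33.png

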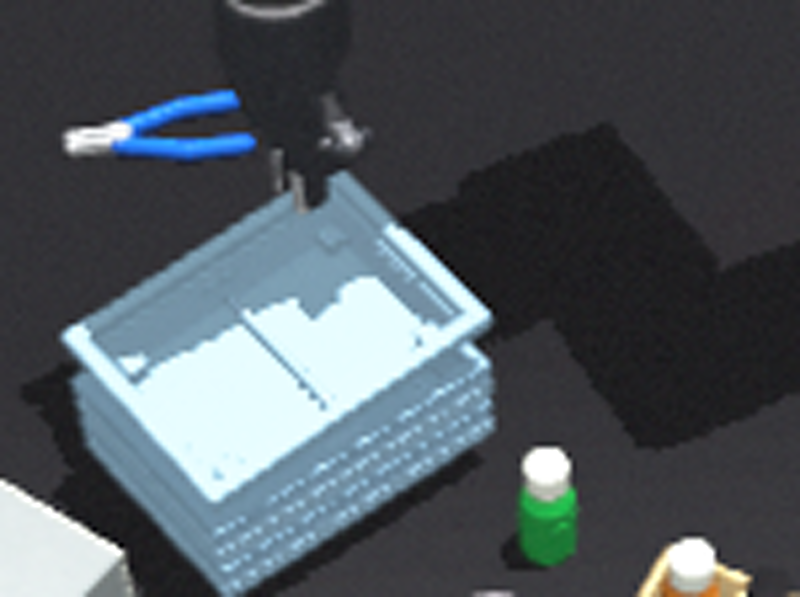

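>>> play_rows --series '[[11,[0,0,0],0],[11,[0,0,0],0],[11.3,[0,0,0],0],[11.3,[0,0,0],0]]'

```text
time: 42.15
ee_pos: [0.5079, -0.2439, 0.1148]
ee_rot: [-3.117, 0.392, 0.0]
ft_force: [-0.0, -0.5, -2.0]
gripper_width: 0.11
```

```bash
python3 look.py pics/w34.png
```

```text
t 42.2 pos [ 0.5079 -0.2439  0.1149] yaw -0.25 tilt z [-0.0001  0.0001 -1.    ] w 0.111 F [-0.1 -1.2 -1.8]
  shift mm [ 0.8  2.8 38.8] twist -0.0
```

View pics/w34.png

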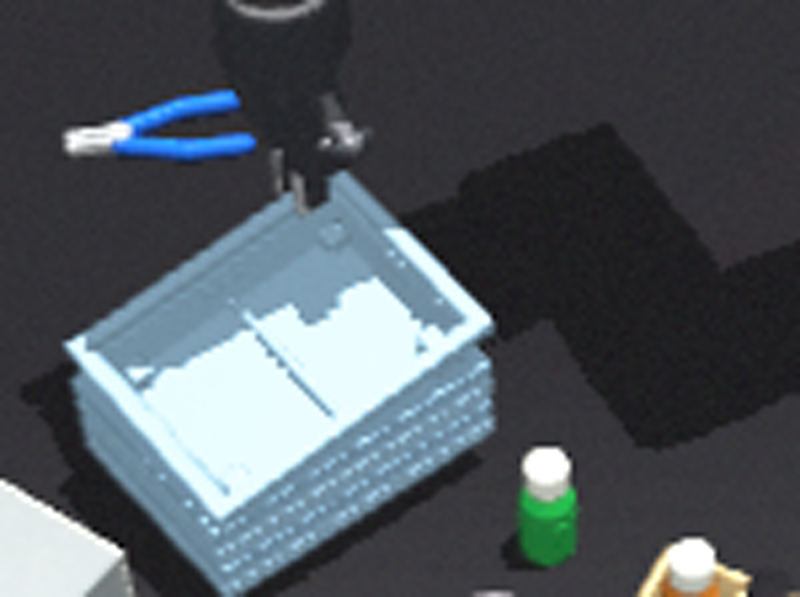

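That worked: the far corner drooped back into the nest (c3 at (222,518)) while c0 stays about 30 mm up, roughly 0.12 rad of tilt with the fingers holding. I'll hold that and raise slightly more.

>>> play_rows --series '[[11.3,[0,0,0],0],[11.3,[0,0,0],0],[11.3,[0,0,-1.5],0],[11.3,[0,0,-3],0],[11.3,[0,0,-3],0],[10.5,[0,0,-3],0],[10.5,[0,0,-3],0]]'

```text
time: 42.9
ee_pos: [0.5079, -0.2439, 0.1179]
ee_rot: [-3.117, 0.392, 0.0]
ft_force: [0.7, 0.4, -1.4]
gripper_width: 0.11
```

```bash
python3 look.py pics/w35.png
python3 - <<'E'
from fit import *
S=cap("scene");f=5.333
print({n:proj(S,q) for n,q in zip("0 1 2 3".split(),rect(.5945,-.196,-.25,[(-.1,-.075,.112),(-.1,.075,.112),(.1,-.075,.112),(.1,.075,.112)]))})
E
```

```text
t 42.95 pos [ 0.5079 -0.2439  0.1179] yaw -0.25 tilt z [-0.0001  0.0001 -1.    ] w 0.113 F [ 0.4  0.3 -1.6]
  shift mm [ 0.9  2.8 41.9] twist -0.0
{'0': (np.float64(137.0470081985008), np.float64(212.48388819492405)), '1': (np.float64(163.49785495518947), np.float64(240.98071100259705)), '2': (np.float64(166.89657152828403), np.float64(161.52802301364295)), '3': (np.float64(196.2284826720259), np.float64(189.15490506195042))}
```

View pics/w35.png

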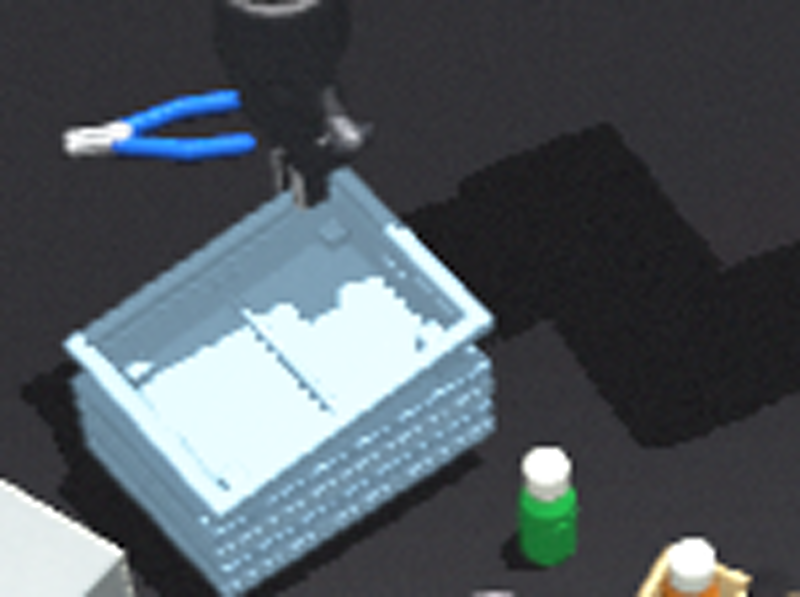

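>>> play_rows --series '[[11.3,[0,0,0],0],[11.3,[0,0,-2],0],[11.4,[0,0,-4],0],[11.4,[0,0,-5],0],[11.4,[0,0,-5],0],[11.4,[0,0,-5],0]]'

```text
time: 43.6
ee_pos: [0.5079, -0.2439, 0.1229]
ee_rot: [-3.117, 0.392, -0.0]
ft_force: [0.8, -0.2, -2.0]
gripper_width: 0.114
```

```bash
python3 look.py pics/w36.png
```

```text
t 43.65 pos [ 0.5079 -0.2439  0.1229] yaw -0.25 tilt z [ 0.      0.0001 -1.    ] w 0.115 F [-0.3  0.3 -2. ]
  shift mm [ 0.8  2.8 46.9] twist -0.0
```

View pics/w36.png

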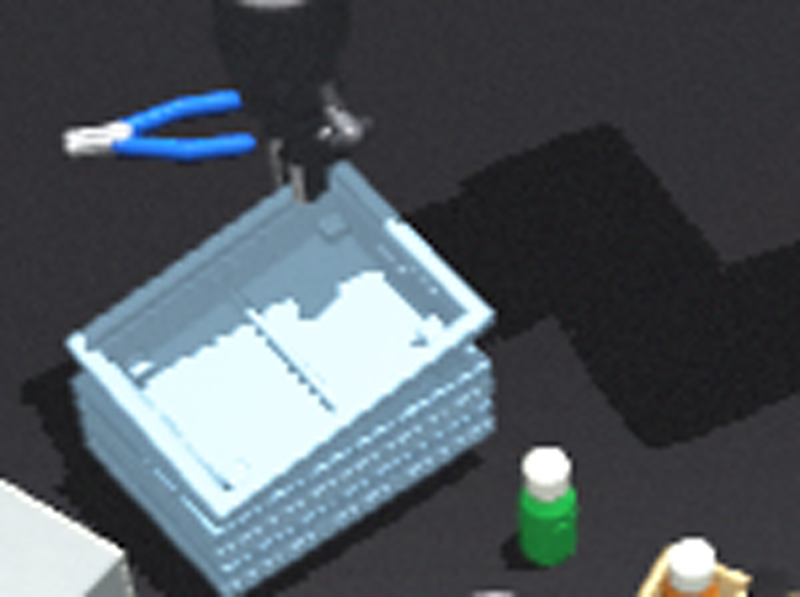

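Clear tilt now, about 0.14 rad: c0 is at y=162 against 198 at rest, and c3 is still seated. Tighten fully and lift out.

>>> play_rows --series '[[9,[0,0,0],0],[5,[0,0,0],0],[0,[0,0,0],0],[0,[0,0,0],0],[0,[0,0,-3],0],[0,[0,0,-8],0],[0,[0,0,-15],0],[0,[0,0,-23],0],[0,[0,0,-31],0],[0,[0,0,-39],0],[0,[0,0,-45],0],[0,[0,0,-45],0]]'

```text
time: 44.85
ee_pos: [0.5084, -0.2442, 0.169]
ee_rot: [3.117, -0.392, 0.002]
ft_force: [-0.2, 0.3, -1.7]
gripper_width: 0.089
```

>>> play_rows --series '[[0,[0,0,-4],0],[0,[0,0,-12],0],[0,[0,0,-20],0],[0,[0,0,-30],0],[0,[0,0,-40],0],[0,[0,0,-50],0],[0,[0,0,-58],0],[0,[0,0,-65],0],[0,[0,0,-69],0],[0,[0,0,-70],0],[0,[0,0,-70],0],[0,[0,0,-70],0]]'

```text
time: 46.05
ee_pos: [0.5077, -0.2438, 0.2375]
ee_rot: [-3.117, 0.392, 0.001]
ft_force: [-1.2, -0.9, -2.3]
gripper_width: 0.088
```

Run:
```python
from fit import *
S=cap("scene"); W=cap("wrist"); T=cap("top");delta((.508,-.2468,.076),-.25)
cv2.imwrite("pics/w37.png",cv2.resize(S["pixels"],(800,600),interpolation=2)[:,:,::-1])
cv2.imwrite("pics/w37b.png",np.hstack([cv2.resize(W["pixels"],(400,300)),cv2.resize(T["pixels"][120:240,190:350],(400,300))])[:,:,::-1])
for n in("scene","top","wrist"):
  print(n,[(np.round(e["at"],1).tolist(),round(e["p"],2)) for e in env.pinpoint(n,"tray_c0") if e["p"]>.3])
for q in("crate","stack","flux1_mid","cutters"):
  for n,c in(("scene",S),("top",T)):
    print(q,n,[(np.round(e["at"],1).tolist(),round(e["p"],2)) for e in env.pinpoint(n,q)][:3])
```

```text
t 46.2 pos [ 0.5078 -0.2438  0.2376] yaw -0.25 tilt z [-0.0006  0.0004 -1.    ] w 0.096 F [-0.5 -0.4 -1.1]
  shift mm [  1.1   2.8 161.6] twist -0.0
scene [([133.6, 239.2], 0.87), ([166.5, 186.9], 0.83), ([106.1, 210.5], 0.7), ([139.1, 158.4], 0.62)]
top [([200.7, 321.1], 0.98), ([143.4, 291.1], 0.89), ([189.5, 282.9], 0.77), ([149.6, 329.6], 0.59)]
wrist [([289.0, 255.9], 0.76), ([273.2, 24.5], 0.58)]
crate scene [([231.7, 311.0], 0.74)]
crate top [([193.8, 208.5], 0.71)]
stack scene [([182.6, 206.5], 0.86), ([169.5, 186.7], 0.51)]
stack top []
flux1_mid scene [([224.1, 309.0], 0.68)]
flux1_mid top [([193.4, 209.2], 0.51), ([194.1, 188.6], 0.22)]
cutters scene [([128.8, 171.5], 0.38)]
cutters top [([210.3, 368.8], 0.76), ([167.4, 253.7], 0.39)]
```

View pics/w37.png

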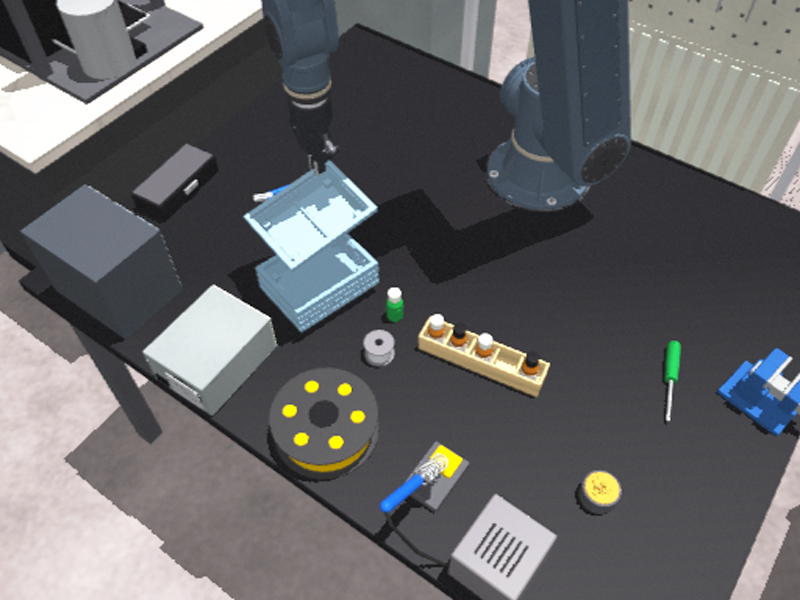

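View pics/w37b.png

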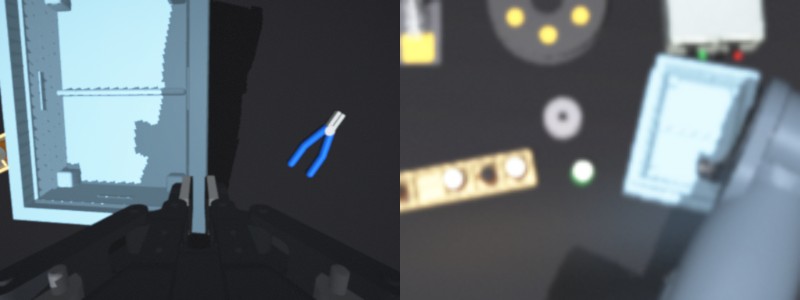

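>>> play_rows --series '[[0,[0,0,0],0],[0,[0,0,0],0],[0,[0,0,0],0]]'

```text
time: 47.05
ee_pos: [0.5079, -0.2439, 0.2379]
ee_rot: [-3.117, 0.392, 0.0]
ft_force: [-1.0, -0.0, -2.0]
gripper_width: 0.087
```

```bash
python3 -c "
from plant import env
print(env.sign_off())"
```

```text
the job is handed in; nothing more can be done
None
```

I handed the job in at about 47 s with the top tray held up and both flux bottles in the crate. No verdict is reported, so everything below rests on my own camera and force checks.

- **Bottles:** Both white-capped bottles stand upright in empty crate cells, at about y = -100 and y = 0 mm. The fingers are off both. The green look-alike was not touched.
- **Tray at the end:** It is held at its -x -y corner, looks level in the pictures, and its centre is at about z = 0.245 m. The wrist force of about 2 N matches the tray's weight. The lower trays, the crate and the other things on the bench look unmoved.
- **Tilt step:** It worked in the end. I eased the grip so the tray pivoted, and it reached about 0.14 rad with the far corner still seated. That figure is read from pixels, with an error of roughly ±0.02 rad, against the 0.09 rad needed.

**What went wrong on the way**
- **Fingertip offset:** The real fingertips sit about 22 mm above the reported tool point. Because of this, my first grasp of the second bottle slipped off its cap and my first pinch of the tray closed on nothing.
- **First peel:** The tray popped out almost level, so I could not confirm the tilt.
- **Putting it back:** Lowering it into the stack for another try, it jammed twice, with up to about 36 N at the wrist. Pressing it home afterwards took about 37 N on the fingertips. These are wrist readings, well under the 120 N wrist limit and just under the 40 N limit on the arm and gripper body.

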